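# Turn the reversible instrument plate over on its sloping stand

## Task

The steel instrument plate sits plain side up on the two pins of the sloping stand. Turn it over and seat it back on both pins, ribbed side up and fully home against the stand, with its large hole on the thick pin; the slotted holder can keep it upright while you change your grip. Let go of it there, and do not knock the other things about.

Things in the scene. Friction and masses are not known exactly. Their poses are not given: they have to be found in the camera images.
- plate: Loose steel plate 120 x 60 x 14 mm, 0.24 to 0.38 kg. Origin at its middle, half way through the 14 mm. x along its length to the large-hole end, y across the 60 mm, z out of the ribbed face: an 8 mm slab (z -7 to +1), plain on -z, with four full-width cross ribs 8 mm wide (z +1 to +7) on +z at x = +-16, +-54. Can be gripped by its long edges, also on the stand or in the holder.
- large_hole (a point): Middle of the plate's 17 mm through hole, half way through the 14 mm thickness, at x = +36 mm, y = 0 on the plate. At the start this hole is on the thick pin, plain side up.
- small_hole (a point): Middle of the plate's 12 mm through hole, half way through the 14 mm thickness, at x = -32 mm, y = 0 on the plate.
- stand: Fixed stand that carries the sloping bed: black foot 130 x 110 x 12 mm (x by y). Origin on the table under its middle; its x axis points level towards the uphill side, which is the side nearer the robot. z up.
- bed: The stand's sloping bed, 118 x 42 mm (x by y), 10 mm thick, tilted 35 degrees; origin at the middle of its upper face, 90 mm above the table. x runs uphill along the slope, z square to the bed, outward and up. Two steel pins stand on it along z. The plate, wider than the bed, overhangs it by 9 mm at each long side.
- seat (a point): Point 7 mm above the bed's origin along the bed's z: where the origin of a fully home plate lies, either side up. Fully home with the ribbed side up, the plate's axes are parallel to the bed's axes.
- large_pin (a point): Foot of the thick pin, 14 mm across, on the bed's surface at x = +36 mm (uphill). Straight for 12 mm, then tapered to its top 18 mm above the bed.
- small_pin (a point): Foot of the thin pin, 9 mm across, on the bed's surface at x = -32 mm (downhill). Straight for 12 mm, then tapered to its top 18 mm above the bed.
- holder: Fixed grey holder: base 110 x 100 x 10 mm (x by y) with two walls, each 44 mm long along x, 12 mm thick, 45 mm high above the base, leaving a 19 mm wide slot along x, open at both ends. The plate can stand in it on a short end, its width along x, overhanging the walls by 8 mm at each side. Origin on the table under its middle, z up.
- slot_floor (a point): Middle of the holder's slot floor, 10 mm above the table.
- tape_roll: Bystander: loose white roll, 76 mm across, 25 mm high, flat on the table. Origin at the middle of its underside.
- amber_jar: Bystander: loose amber jar with white lid, 48 mm across, 65 mm high, upright. Origin at the middle of its underside.
- brown_bottle: Bystander: loose amber bottle, 76 mm across, 160 mm high, at the left side. Origin at the middle of its underside.
- clear_tub: Bystander: loose clear open tub, 120 x 170 x 100 mm (x by y by z), at the far side. Origin at the middle of its underside.
- pouch: Bystander: loose black hard pouch, 75 x 130 x 100 mm with a low carrying loop on top, at the far side. Origin at the middle of its underside.
- carton: Bystander: loose cardboard carton, 120 x 190 x 90 mm, at the right side. Origin at the middle of its underside.
- dish: Bystander: loose shallow steel dish, 200 x 120 x 25 mm, at the left side. Origin at the middle of its underside.
- scope: Bystander: loose steel instrument handle, 146 mm long and 28 mm thick, lying at the right side along its x. Origin under its middle, at the table.
Things that resemble listed ones, but are neither listed nor needed, are in the scene too. What is shaped like the stand but blue is not meant.

How it is judged:
By the outcome, as a careful person would: the job done as asked, in the order asked, and still so for the second after the job is handed in, with the robot touching nothing.
It also fails if it takes over 59 s, if anything falls off the work surface, if the arm or the gripper's body presses on something with over 40 N, if the wrist force passes 120 N, or if a joint passes its speed limit or range.

## Robot

A 6-joint arm with a two-finger parallel gripper is mounted at the origin on the work surface. World frame = base frame: x ahead of the robot, y to its left, z up, the work surface at z = 0. Lengths are in m, angles in rad, forces in N, time in s.
With the tool pointing down it reaches from about 0.375 to 0.9 m from the base axis. Payload 3.1 kg.
Tool frame: the origin (TCP) lies midway between the tips of the shut fingers; the grasp point (between the pads) lies 19 mm behind it; y points along the fingers, x is the direction in which the jaws open and shut, and the axes are right-handed (so a half turn about y gives the same grasp; the last joint's range is limited). The gripper opens to 87 mm and grips with 3 to 60 N. Pads are 19 mm wide; open, the fingers measure 117 mm over their backs; the gripper's body (75 mm by 190 mm) begins 51 mm behind the grasp point.
Start: joints at [1.169, 0.527, 1.433, -0, 1.181, -0.178], TCP at [0.139, 0.609, 0.223] pointing down, gripper open.
Joint ranges: [-3.08, 3.08], [-0.75, 2.2], [0.22, 2.44], [-1.43, 4.57], [0, 2.65], [-2.85, 2.85]. Speed limits (rad/s): [2.79, 2.79, 3.14, 3.14, 3.14, 3.14].

## Interface

Orientations are given as a unit quaternion [x, y, z, w].
In Python, from rig import * gives the robot as it stands.
- The arm moves only by the tool jog_arm, never from a script. Its argument "series" is a list of rows, each a list of 7 numbers: the shift along the tool's x, y, z in mm, then the turn, a rotation vector about the tool's x, y, z in rad, then the gripper's target within -1 to 1 (shut at 1, half-way at 0, fully open at -1). A call has 1 to 20 rows; each row is the pose to reach, as a shift and turn from the pose commanded when the call began, along the tool's axes at that moment; what a row does not reach only later rows make up. A row lasts 1/8 s, in which the tool goes at most 62.5 mm and 10.7 degrees, less where a joint would pass 70% of its speed; a pose out of reach is approached as far as the arm can. A call with a gripper value outside its range is refused whole. The fingers move at their own pace and stop on an object; "grip_force" is the grip in N (left out, the last holds). Time passes only in rows, so rows that repeat a pose let the fingers close. It gives the time, the measured TCP pose, the force and the opening at its end, in the units of the state.
- get_obs(): the state, without advancing time (a new reading comes with each control period).
- camera(name): name is "scene" or "top" or "wrist"; returns a dict with "img" (400x640x3 uint8, red, green, blue), "depth" (400x640 float32, m along the optical axis (not along the pixel's ray), 0 where there is no reading), "camera_matrix" (3x3 intrinsics, pixels), "rvec" (rotation vector, rad) and "tvec" (3), from world to camera coordinates, as OpenCV has them. Camera axes: x right, y down, z forward; pixel columns grow to the right and rows downward; lengths in m; the calibration is good to about 2 mm. A picture is of the moment at which its call begins.
- hand_in(): hands the job in, once; it reports no verdict.
The state is a dict: "time": time; "q": joint angles; "joint_velocities": joint speeds; "joint_torque": joint torques, N m; "position": TCP position; "tool_rot": TCP orientation; "ft_force": force on the tool from outside, world axes, zero at the start; "moment": the same for the moment, N m; "grip_width": finger opening in m.
Only numpy, scipy, OpenCV 4.12 (cv2) and the standard library are available. Lean on these libraries where they do the work, as an engineer would, in place of code of your own. Each camera call takes 0.05 s, during which the arm holds its last target.

## Working session

There is one attempt and no reset: what is moved stays moved. The work goes in short steps, Python scripts to look and compute and a tool call to move; the robot and the scene stay as the last step left them, time stands still between calls to the robot, and variables do not carry over. Pictures are saved under pics/ and viewed, and the job is handed in when it is done.

Besides the shell and the picture viewer there is one more tool, called after "Call:" as a command line: name --pt "numbers of a row" for each row, then --argument value for the rest. jog_arm: Moves the arm, as the interface text tells. Its arguments: {"type":"object","properties":{"series":{"type":"array","items":{"type":"array","items":{"type":"number"}}},"grip_force":{"type":"number"}},"required":["series"]}

```bash
mkdir -p pics; ls; python3 - <<'E'
from rig import *
import cv2,numpy as np
print(get_obs())
for n in ["scene","top","wrist"]:
    c=camera(n); cv2.imwrite(f"pics/{n}0.png",c["img"][:,:,::-1]); np.savez(f"{n}0.npz",**c)
    print(n,c["camera_matrix"].tolist(),c["rvec"],c["tvec"])
E
```

```text
pics
{'time': 0.0, 'q': array([ 1.16850399e+00,  5.28498955e-01,  1.43391369e+00, -3.27662680e-05,
        1.18138982e+00, -1.78543522e-01]), 'joint_velocities': array([ 1.35144569e-03, -1.01465140e-03, -1.70897817e-03,  5.52706488e-04,
        3.35157471e-05,  5.53068178e-04]), 'joint_torque': array([-2.68486758e-05, -4.40036952e+01, -1.76594889e+01,  6.33665244e-02,
        5.80061821e-02, -1.61504186e-04]), 'position': array([0.13839105, 0.6087254 , 0.22154787]), 'tool_rot': array([ 0.55307235,  0.44037445, -0.4417393 , -0.55231125]), 'ft_force': array([ 0.19652612,  0.10344671, -1.08727972]), 'moment': array([-0.02432711, -0.00815987,  0.01176807]), 'grip_width': 0.08704459353948851}
scene [[365.4572992645258, 0.0, 321.65606061892674], [0.0, 365.4572992645258, 200.97573696016622], [0.0, 0.0, 1.0]] [ 1.63165193  1.7523488  -0.82184397] [ 0.05931009 -0.27200959  1.76169541]
top [[400.56907605527516, 0.0, 318.485822054634], [0.0, 400.56907605527516, 200.7776203130245], [0.0, 0.0, 1.0]] [ 2.14869831 -2.14682945  0.16089884] [-0.02072946  0.54700916  1.29488801]
wrist [[324.6554873155439, 0.0, 322.98471986785626], [0.0, 324.6554873155439, 197.95365134743741], [0.0, 0.0, 1.0]] [-2.27750804 -1.81855651 -0.25089992] [-0.6241985  -0.03441352  0.39032725]
```

View pics/scene0.png

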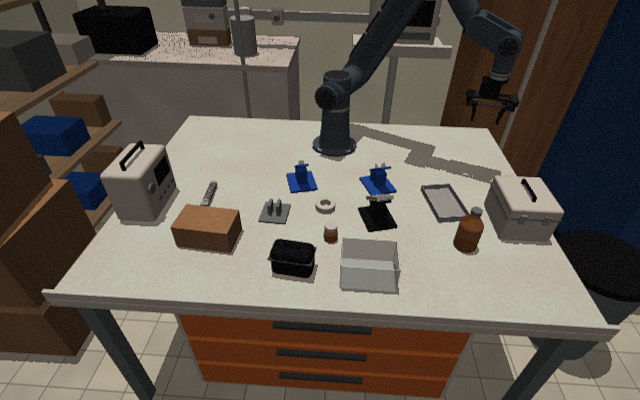

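View pics/top0.png

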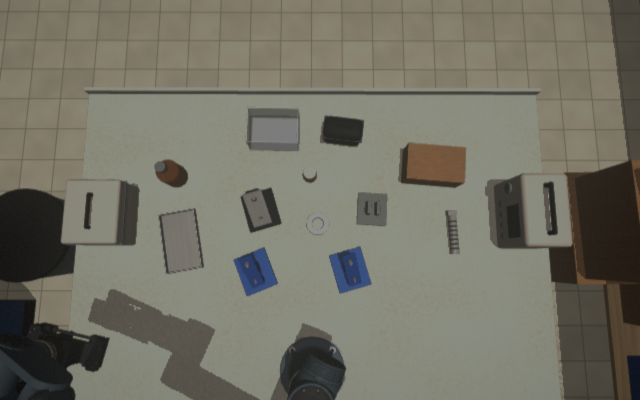

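View pics/wrist0.png

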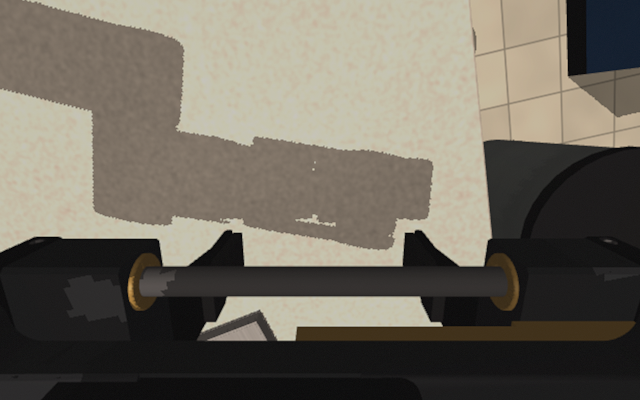

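The black stand carrying the plate is at top (260,208) and scene (378,212). The two blue lookalikes are at top (255,272) and (350,268), and the grey holder is at top (372,209). Next: check the choice in a crop and take first measurements.

```bash
cat > h.py <<'E'
import numpy as np,cv2
from scipy.spatial.transform import Rotation as R
def cam(n,tag=None):
    from rig import camera
    c=camera(n)
    if tag: cv2.imwrite(f"pics/{tag}.png",c["img"][:,:,::-1]); np.savez(f"{tag}.npz",**c)
    return c
def cloud(c):
    K=c["camera_matrix"];d=c["depth"];v,u=np.mgrid[:400,:640]
    p=np.stack([(u-K[0,2])/K[0,0]*d,(v-K[1,2])/K[1,1]*d,d],-1)
    Rm=cv2.Rodrigues(c["rvec"])[0]
    return (p-c["tvec"].reshape(3))@Rm
def proj(c,P):
    return cv2.projectPoints(np.atleast_2d(np.float64(P)),c["rvec"],c["tvec"],c["camera_matrix"],None)[0][:,0]
E
python3 - <<'E'
from h import *
c=dict(np.load("top0.npz")); P=cloud(c)
np.set_printoptions(precision=4,suppress=True)
# campos
Rm=cv2.Rodrigues(c["rvec"])[0]; print("cam",-Rm.T@c["tvec"])
print("table",P[180,330],P[300,400])
# holder pixels
for (u,v) in [(372,209),(362,200),(384,222),(260,208),(252,195),(268,222),(310,175),(317,224),(274,130),(343,130),(170,170)]:print(u,v,P[v,u])
# plate: heights >0.06 near (260,208)
sub=P[180:236,235:285].reshape(-1,3); m=(sub[:,2]>0.055)&(sub[:,2]<.2); q=sub[m]; print(len(q),q.mean(0))
u,s,vt=np.linalg.svd(q-q.mean(0)); print(s,vt)
sub=P[190:228,355:390].reshape(-1,3); m=(sub[:,2]>0.045)&(sub[:,2]<.2); q=sub[m]; print(len(q),q.mean(0))
u,s,vt=np.linalg.svd(q-q.mean(0)); print(s,vt)
im=c["img"][170:250,220:400,::-1]; cv2.imwrite("pics/crop1.png",cv2.resize(im,None,fx=4.4,fy=4.4,interpolation=cv2.INTER_CUBIC))
E
```

```text
cam [ 0.3535 -0.0149  1.3606]
table [ 0.6265 -0.0604 -0.0047] [ 0.2206 -0.2911 -0.0014]
372 209 [ 0.5241 -0.2031  0.0042]
362 200 [ 0.5539 -0.1685  0.0124]
384 222 [ 0.4788 -0.2415  0.0134]
260 208 [0.515  0.1656 0.0986]
252 195 [0.5518 0.1869 0.1294]
268 222 [0.4733 0.1431 0.068 ]
310 175 [0.6291 0.0079 0.0657]
317 224 [ 0.4728 -0.0154  0.002 ]
274 130 [0.8032 0.1359 0.0044]
343 130 [ 0.7732 -0.1002  0.0962]
170 170 [0.6315 0.4468 0.1271]
702 [0.5179 0.1754 0.1031]
[0.9673 0.4598 0.1043] [[-0.7981 -0.2428 -0.5515]
 [ 0.2874 -0.9578  0.0056]
 [-0.5296 -0.154   0.8342]]
103 [ 0.5253 -0.1996  0.0541]
[0.1646 0.132  0.0298] [[-0.0573  0.9983 -0.007 ]
 [ 0.9983  0.0572 -0.0078]
 [-0.0074 -0.0074 -0.9999]]
```

View pics/crop1.png

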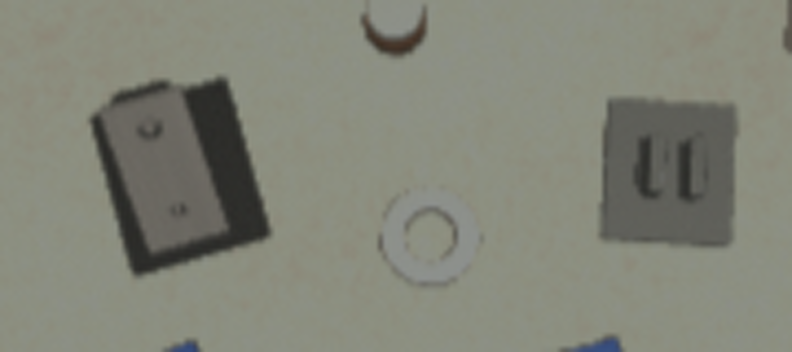

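```bash
python3 - <<'E'
from h import *
np.set_printoptions(precision=4,suppress=True)
c=dict(np.load("scene0.npz")); P=cloud(c)
im=c["img"][150:240,240:440,::-1]; cv2.imwrite("pics/crop2.png",cv2.resize(im,None,fx=4,fy=4,interpolation=cv2.INTER_CUBIC))
Rm=cv2.Rodrigues(c["rvec"])[0]; print("cam",-Rm.T@c["tvec"])
t=P.reshape(-1,3); m=(abs(t[:,0]-.515)<.09)&(abs(t[:,1]-.17)<.08)&(t[:,2]>.05)
q=t[m]; print(len(q)); 
for i in np.argsort(q[:,0])[::12]: print(q[i])
for v in range(188,232,3): print(v,P[v,378],c["img"][v,378])
E
```

```text
cam [1.5435 0.0248 0.8934]
340
[0.4652 0.163  0.0686]
[0.4851 0.1334 0.0636]
[0.495  0.1486 0.0537]
[0.5018 0.1588 0.0922]
[0.5092 0.1649 0.0983]
[0.5184 0.174  0.1061]
[0.5248 0.1468 0.0958]
[0.529  0.1981 0.0754]
[0.5322 0.1766 0.0766]
[0.5346 0.1698 0.0735]
[0.5373 0.1833 0.0766]
[0.5392 0.1611 0.0536]
[0.541  0.1954 0.0622]
[0.5422 0.1943 0.1259]
[0.5438 0.1606 0.1206]
[0.5452 0.1848 0.0603]
[0.5464 0.1711 0.0558]
[0.5479 0.1773 0.0621]
[0.55   0.2171 0.1291]
[0.5527 0.1716 0.0795]
[0.5554 0.1926 0.1317]
[0.5577 0.1822 0.1328]
[0.5597 0.1824 0.1301]
[0.5617 0.1754 0.1312]
[0.5638 0.1675 0.1106]
[0.5653 0.1897 0.1221]
[0.5671 0.1579 0.1344]
[0.5697 0.18   0.1162]
[0.5735 0.1728 0.1189]
188 [0.3498 0.1905 0.0119] [24 40 83]
191 [0.3681 0.1897 0.0105] [ 38  72 145]
194 [0.4746 0.1763 0.0768] [ 93  90 109]
197 [0.5645 0.165  0.1328] [120 116 111]
200 [0.5715 0.1654 0.1254] [120 116 111]
203 [0.5287 0.1731 0.078 ] [12  6  6]
206 [0.5429 0.1726 0.076 ] [19 20 19]
209 [0.5478 0.1734 0.0663] [7 7 0]
212 [0.5438 0.1755 0.0492] [ 6 16 13]
215 [0.5468 0.1766 0.0376] [0 0 0]
218 [0.5484 0.178  0.0249] [3 1 3]
221 [0.5473 0.1798 0.0095] [3 8 3]
224 [1.5435 0.0248 0.8934] [ 9 11  8]
227 [0.5825 0.1775 0.0124] [3 7 4]
230 [0.5852 0.1787 0.0005] [25 23 21]
```

View pics/crop2.png

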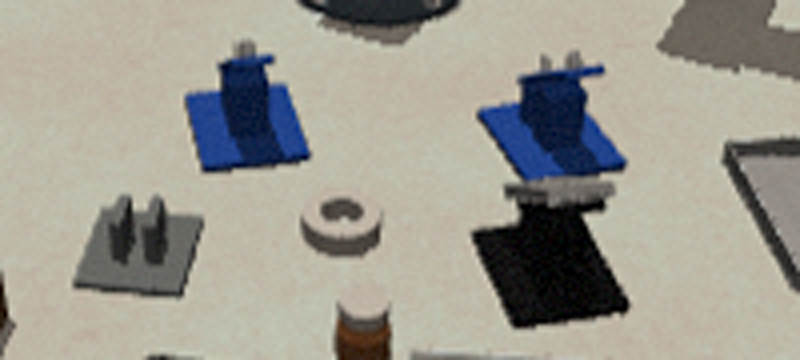

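Both cameras show the black stand's uphill side pointing away from the robot (+x). The description says it points towards the robot, so I'll go by the images and confirm close up. Next: check the tool axes and exported helper names.

```bash
python3 - <<'E'
import rig
print([n for n in dir(rig) if not n.startswith('_')])
from h import *
np.set_printoptions(precision=4,suppress=True)
o=rig.get_obs(); M=R.from_quat(o["tool_rot"]).as_matrix(); print("tool axes cols\n",M)
c=dict(np.load("wrist0.npz")); Rm=cv2.Rodrigues(c["rvec"])[0]; C=-Rm.T@c["tvec"]; print("cam pos",C,"in tool",M.T@(C-o["position"]),"\ncam axes in tool\n",M.T@Rm.T)
E
```

```text
['Unreachable', 'camera', 'get_obs', 'hand_in']
tool axes cols
 [[ 0.2219 -0.0006 -0.9751]
 [ 0.9751 -0.0015  0.2219]
 [-0.0016 -1.      0.0003]]
cam pos [0.0669 0.6255 0.384 ] in tool [ 0.     -0.1622  0.0734] 
cam axes in tool
 [[ 1.      0.0004  0.0003]
 [-0.0002 -0.2728  0.9621]
 [ 0.0004 -0.9621 -0.2728]]
```

Call:
jog_arm --pt "-60 -50 -70 0 -0.1 0 -1" --pt "-120 -108 -145 0 -0.2 0 -1" --pt "-170 -108 -205 0 -0.3 0 -1" --pt "-220 -108 -270 0 -0.4 0 -1" --pt "-270 -108 -330 0 -0.52 0 -1" --pt "-310 -108 -380 0 -0.52 0 -1" --pt "-352 -108 -431 0 -0.52 0 -1" --pt "-352 -108 -431 0 -0.52 0 -1" --pt "-352 -108 -431 0 -0.52 0 -1" --pt "-352 -108 -431 0 -0.52 0 -1" --pt "-352 -108 -431 0 -0.52 0 -1" --pt "-352 -108 -431 0 -0.52 0 -1"

```text
time: 1.65
position: [0.4794, 0.1717, 0.3302]
tool_rot: [-0.42, -0.568, 0.569, 0.421]
ft_force: [0.8, 0.6, -0.6]
grip_width: 0.0869
```

```bash
python3 - <<'E'
from h import *
from rig import *
np.set_printoptions(precision=4,suppress=True)
o=get_obs(); print(o); cam("wrist","w1")
o["tool_rot"]
E
```

```text
{'time': 1.65, 'q': array([ 0.1238,  0.2517,  1.5706,  0.0007,  1.3208, -1.745 ]), 'joint_velocities': array([ 0.0148, -0.007 ,  0.0005, -0.0034, -0.0026, -0.0019]), 'joint_torque': array([ -0.6337, -32.1921, -19.6108,  -0.0779,   0.0505,   0.0018]), 'position': array([0.4794, 0.1717, 0.3302]), 'tool_rot': array([-0.4198, -0.5685,  0.5688,  0.4209]), 'ft_force': array([ 0.8384,  0.6427, -0.5962]), 'moment': array([ 0.0235,  0.0169, -0.0277]), 'grip_width': 0.0868975944916305}
```

View pics/w1.png

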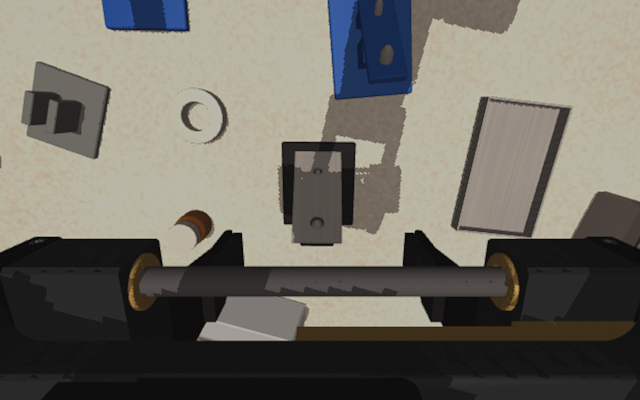

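The wrist view shows the plate at (316,195) with its large hole and thick pin at (316,222), on the side away from the robot. The blue stands are at (370,40) and (145,10), the holder at (66,110), and the tape roll at (203,115). Next: fit poses.

```bash
cat > fit.py <<'E'
from h import *
np.set_printoptions(precision=4,suppress=True)
def fit_plate(c,cx,cy,tilted=True,box=(.09,.09),zr=(.05,.16),th=.004):
    P=cloud(c); t=P.reshape(-1,3); d=c["depth"].reshape(-1)
    m=(d>0)&(abs(t[:,0]-cx)<box[0])&(abs(t[:,1]-cy)<box[1])&(t[:,2]>zr[0])&(t[:,2]<zr[1])
    q=t[m]
    best=None; rng=np.random.default_rng(0)
    for i in range(400):
        a=q[rng.choice(len(q),3,False)]; n=np.cross(a[1]-a[0],a[2]-a[0]); L=np.linalg.norm(n)
        if L<1e-5: continue
        n/=L; k=abs((q-a[0])@n)<th
        if best is None or k.sum()>best.sum(): best=k
    q=q[best]; ctr=q.mean(0); u,s,vt=np.linalg.svd(q-ctr,full_matrices=False); n=vt[2]*np.sign(vt[2][2])
    return q,ctr,n,m
E
python3 - <<'E'
from fit import *
c=dict(np.load("w1.npz")); P=cloud(c)
print("table",P[60,260],P[180,450])
q,ctr,n,m=fit_plate(c,.518,.172)
print(len(q),ctr,n,"tilt",np.degrees(np.arccos(n[2])))
ex=np.array([0,0,1.])-n[2]*n; ex/=np.linalg.norm(ex); ey=np.cross(n,ex); print("updir",ex,"yaw",np.degrees(np.arctan2(ex[1],ex[0])))
ab=np.stack([(q-ctr)@ex,(q-ctr)@ey],1).astype(np.float32)
r=cv2.minAreaRect(ab); print(r); print(np.percentile(ab,[1,99],0))
cc=ctr+r[0][0]*ex+r[0][1]*ey; print("top centre",cc)
# black foot via color
im=c["img"].astype(int); dark=(im.max(2)<45); t=P
foot=dark&(abs(t[...,0]-.51)<.11)&(abs(t[...,1]-.165)<.1)&(t[...,2]<.03)&(t[...,2]>-.01)&(c["depth"]>0)
f=t[foot]; print(len(f),cv2.minAreaRect(f[:,:2].astype(np.float32)),f[:,2].mean())
# holder
hm=(abs(t[...,0]-.52)<.1)&(abs(t[...,1]+.2)<.1)&(t[...,2]>.004)&(t[...,2]<.02)&(c["depth"]>0)
f=t[hm];print(len(f),cv2.minAreaRect(f[:,:2].astype(np.float32)))
cv2.imwrite("pics/w1c.png",cv2.resize(c["img"][120:260,260:400,::-1],None,fx=4.2,fy=4.2,interpolation=cv2.INTER_CUBIC))
E
```

```text
table [0.3755 0.0471 0.001 ] [ 0.4568  0.3713 -0.0006]
4304 [0.5147 0.1739 0.1024] [-0.5494 -0.1623  0.8197] tilt 34.94889213995052
updir [0.7861 0.2322 0.5728] yaw 16.456092361053738
((-0.003101624548435211, -6.379559636116028e-05), (0.12088644504547119, 0.060069721192121506), 0.11692959070205688)
[[-0.0618 -0.0295]
 [ 0.0569  0.0293]]
top centre [0.5123 0.1732 0.1006]
2225 ((0.5210665464401245, 0.1763748973608017), (0.12856607139110565, 0.10808594524860382), 16.604047775268555) 0.011999965600458554
4022 ((0.5247757434844971, -0.20182441174983978), (0.10106294602155685, 0.11009516566991806), 86.22354888916016)
```

View pics/w1c.png

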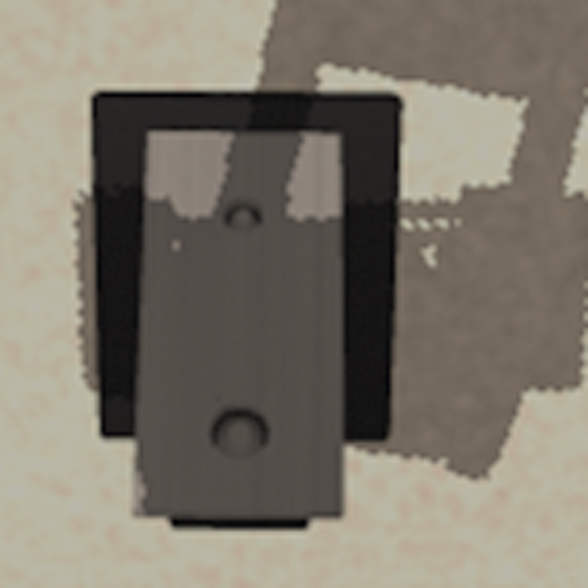

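The plate fit matches the given sizes: 120.9 x 60.1 mm, 34.95° tilt, uphill yaw 16.5°, and a seat height of .095 against the expected .0957. The holder is at (.525,-.202), yaw -3.8°. Next: plan the grasp.

```bash
cat > plan.py <<'E'
from h import *
np.set_printoptions(precision=4,suppress=True)
Y=np.radians(16.5); T=np.radians(35)
bx=np.array([np.cos(T)*np.cos(Y),np.cos(T)*np.sin(Y),np.sin(T)]); by=np.array([-np.sin(Y),np.cos(Y),0]); bz=np.cross(bx,by)
SEAT=np.array([.5161,.1743,.0957]); HOLD=np.array([.5248,-.2018,0]); HY=np.radians(-3.8)
def rot(x,y): return np.stack([x,y,np.cross(x,y)],1)
def delta(pos,M,o=None):
    from rig import get_obs
    o=o or get_obs(); M0=R.from_quat(o["tool_rot"]).as_matrix()
    return M0.T@(pos-o["position"])*1000, R.from_matrix(M0.T@M).as_rotvec()
def log():
    from rig import get_obs
    import json
    o=get_obs(); open("log.jsonl","a").write(json.dumps({k:np.asarray(o[k]).tolist() for k in("time","q","position","tool_rot","ft_force","grip_width")})+"\n"); return o
E
python3 - <<'E'
from plan import *
log()
g=SEAT+.015*bx
print(bx,bz)
M=rot(by,np.array([0,0,-1.]))
for h in (.05,0): print(delta(g+[0,0,-.019+h],M))
E
```

```text
[0.7854 0.2327 0.5736] [-0.55   -0.1629  0.8192]
(array([ -8.7509, 195.0171, -48.2323]), array([-0.001 ,  0.0104,  0.0007]))
(array([ -8.7865, 245.017 , -48.2817]), array([-0.001 ,  0.0104,  0.0007]))
```

Call:
jog_arm --pt "-5 50 -25 0 0.01 0 -1" --pt "-9 105 -48 0 0.01 0 -1" --pt "-9 160 -48 0 0.01 0 -1" --pt "-9 195 -48 0 0.01 0 -1" --pt "-9 220 -48 0 0.01 0 -1" --pt "-9 235 -48 0 0.01 0 -1" --pt "-9 245 -48 0 0.01 0 -1" --pt "-9 245 -48 0 0.01 0 -1" --pt "-9 245 -48 0 0.01 0 -1"

```text
time: 2.82
position: [0.53, 0.1761, 0.0865]
tool_rot: [0.424, 0.567, -0.566, -0.423]
ft_force: [0.0, -0.4, -0.4]
grip_width: 0.0871
```

```bash
python3 - <<'E'
from plan import *
o=log(); print(o["position"],o["q"],o["ft_force"]); print(delta(SEAT+.015*bx+[0,0,-.019],rot(by,np.array([0,0,-1.]))))
cam("wrist","w2");cam("scene","s2")
c=dict(np.load("s2.npz"));cv2.imwrite("pics/s2c.png",cv2.resize(c["img"][130:260,300:460,::-1],None,fx=4.5,fy=4.5,interpolation=cv2.INTER_CUBIC))
E
```

```text
[0.53   0.1761 0.0865] [ 0.1208  0.6333  1.7158 -0.      0.7905 -1.7364] [ 0.0182 -0.3911 -0.3909]
(array([2.1938, 1.1477, 1.6025]), array([ 0.0019, -0.0016, -0.0003]))
```

View pics/w2.png

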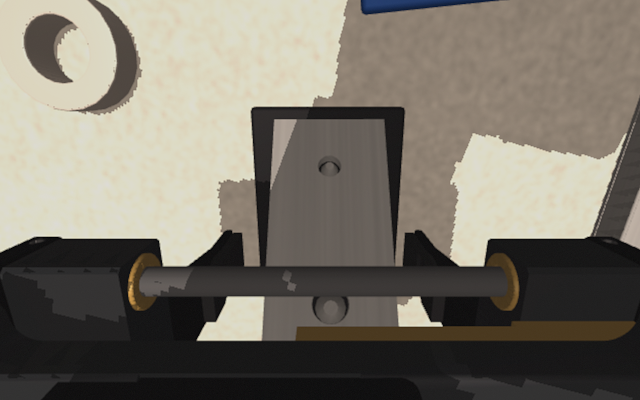

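View pics/s2c.png

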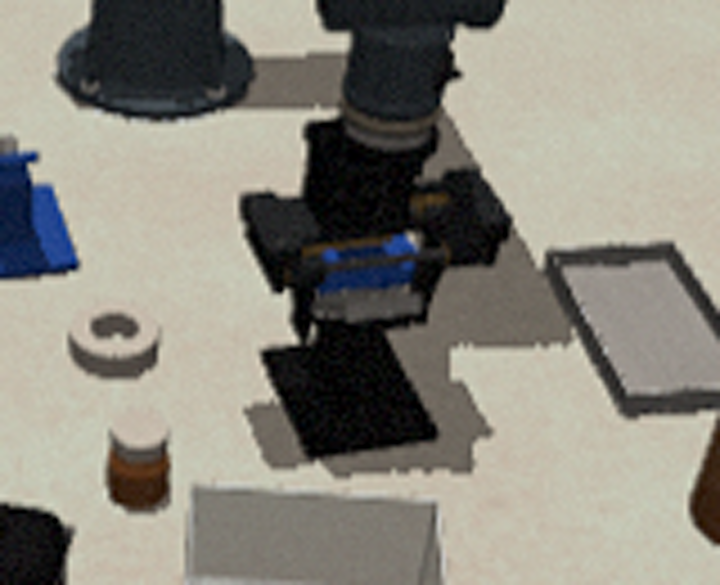

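Call:
jog_arm --pt "2 1 1.5 0 0 0 -1" --pt "2 1 1.5 0 0 0 -0.3" --pt "2 1 1.5 0 0 0 1" --pt "2 1 1.5 0 0 0 1" --pt "2 1 1.5 0 0 0 1" --pt "2 1 1.5 0 0 0 1" --pt "2 1 1.5 0 0 0 1" --grip_force 45

```text
time: 3.8
position: [0.5274, 0.1778, 0.0846]
tool_rot: [0.424, 0.566, -0.566, -0.424]
ft_force: [-1.6, 1.8, 0.9]
grip_width: 0.0591
```

```bash
python3 - <<'E'
from plan import *
o=log(); print(o["position"],o["ft_force"],o["moment"],o["grip_width"]); print(delta(SEAT+.015*bx+[0,0,-.019],rot(by,np.array([0,0,-1.]))))
E
```

```text
[0.5274 0.1778 0.0846] [-1.6021  1.7623  0.8952] [ 0.5601  0.0889 -0.0146] 0.059057806729848825
(array([-0.1543, -0.7061, -0.4514]), array([ 0.0004, -0.002 ,  0.0005]))
```

Call:
jog_arm --pt "0 -8 6 0 0 0 1" --pt "0 -20 14 0 0 0 1" --pt "0 -35 24 0 0 0 1" --pt "0 -49 34 0 0 0 1" --pt "0 -90 34 0 0 0 1" --pt "0 -130 34 0 0 0 1" --pt "0 -170 34 0 0 0 1" --pt "0 -190 34 0 0 0 1" --pt "0 -190 34 0 0 0 1"

```text
time: 4.92
position: [0.495, 0.1677, 0.2769]
tool_rot: [0.425, 0.567, -0.565, -0.422]
ft_force: [0.3, -0.9, -3.1]
grip_width: 0.0592
```

```bash
python3 - <<'E'
from plan import *
o=log(); print(o["position"],o["q"],o["ft_force"],o["moment"],o["grip_width"]); 
cam("wrist","w3")
E
cat log.jsonl | wc -l
```

```text
[0.495  0.1677 0.2769] [ 0.1128  0.3228  1.6226 -0.0002  1.1915 -1.7442] [ 0.2765 -0.9257 -3.128 ] [ 0.088  -0.0052  0.0026] 0.05920794708153179
4
```

View pics/w3.png

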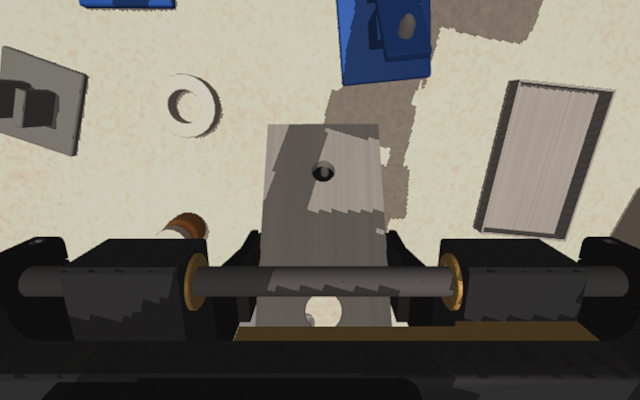

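Call:
jog_arm --pt "-20 -20 -20 -0.15 0 0 1" --pt "-50 -40 -50 -0.3 0 0 1" --pt "-80 -60 -80 -0.45 0 0 1" --pt "-110 -80 -100 -0.6 0 0 1" --pt "-140 -80 -100 -0.78 0 0 1" --pt "-170 -80 -100 -0.96 0 0 1" --pt "-170 -80 -100 -0.96 0 0 1" --pt "-170 -80 -100 -0.96 0 0 1" --pt "-170 -80 -100 -0.96 0 0 1"

```text
time: 6.1
position: [0.6489, 0.0504, 0.3872]
tool_rot: [0.575, 0.748, -0.263, -0.204]
ft_force: [-0.4, 0.2, -2.8]
grip_width: 0.059
```

```bash
cat > kin.py <<'E'
from plan import *
import json
from scipy.optimize import least_squares
def Rx(a):return R.from_rotvec([a,0,0]).as_matrix()
def Ry(a):return R.from_rotvec([0,a,0]).as_matrix()
def Rz(a):return R.from_rotvec([0,0,a]).as_matrix()
# p: h,a1,L1,a3,L2,latA(before q4, y),latB(after q5,y),Lt,s4,s6 fixed
def fk(q,p,s4=1,s6=-1):
    h,a1,L1,a3,L2,latA,latB,Lt=p
    z=np.array([0,0,1.]);
    A=Rz(q[0]); pos=np.array([0,0,h])+A@[a1,0,0]
    A=A@Ry(q[1]); pos=pos+A@[0,0,L1]
    A=A@Ry(q[2]); pos=pos+A@[a3,latA,L2]
    A=A@Rz(s4*q[3]); A=A@Ry(q[4]); pos=pos+A@[0,latB,0]
    A=A@Rz(-s6*q[5]*-1) if False else A@Rz(s6*q[5]*-1)
    pos=pos+A@[0,0,Lt]
    # columns: flange x,y,z -> tool x = ?, tool y = flange z
    return pos,A
def load():
    return [json.loads(l) for l in open("log.jsonl")]
E
python3 - <<'E'
from kin import *
o=log(); print(o["position"],o["q"],o["ft_force"],o["moment"],o["grip_width"])
D=load()
# orientation test
for s4 in(1,-1):
  for s6 in (1,-1):
    Cs=[]
    for d in D:
        A=fk(d["q"],[0]*8,s4,s6)[1]; Cs.append(A.T@R.from_quat(d["tool_rot"]).as_matrix())
    print(s4,s6,max(np.abs(C-Cs[0]).max() for C in Cs)); 
    if max(np.abs(C-Cs[0]).max() for C in Cs)<.05: print(Cs[0])
E
```

```text
[0.6489 0.0504 0.3872] [-0.2947  0.175   1.8495  0.982   0.5173 -2.8542] [-0.3612  0.1832 -2.8368] [-0.1775  0.7747 -0.0168] 0.05898437301750462
1 1 1.7791979012315788
1 -1 3.3306690738754696e-16
[[-1. -0.  0.]
 [ 0. -0.  1.]
 [-0.  1.  0.]]
-1 1 0.6986036531737745
-1 -1 1.3559884220983205
```

```bash
cat >> kin.py <<'E'
C0=np.array([[-1,0,0],[0,0,1],[0,1,0.]])
LO=np.array([-3.08,-.75,.22,-1.43,0,-2.85]);HI=np.array([3.08,2.2,2.44,4.57,2.65,2.85])
def fitp():
    D=load()
    f=lambda x:np.concatenate([fk(d["q"],np.r_[x])[0]-d["position"] for d in D]+[.01*(np.array(x)-x0)])
    x0=np.array([.35,0,.45,0,.4,0,.11,.25]); r=least_squares(f,x0); return r.x,f(r.x)[:-8].reshape(-1,3)
def ik(pos,M,p,seeds=60,near=None):
    sols=[];rng=np.random.default_rng(1)
    def f(q):
        a,A=fk(q,p); return np.r_[(a-pos)*5,R.from_matrix(M.T@(A@C0)).as_rotvec()]
    S=[LO+(HI-LO)*rng.random(6) for _ in range(seeds)]
    if near is not None:S=[np.array(near)]
    for s in S:
        s=np.clip(s,LO+.001,HI-.001)
        r=least_squares(f,s,bounds=(LO,HI))
        if r.cost<1e-7 and not any(np.abs(r.x-t).max()<.02 for t in sols): sols.append(r.x)
    return sols
E
python3 - <<'E'
from kin import *
p,res=fitp(); print(p); print(res*1000)
E
```

```text
[0.2742 0.0001 0.5869 0.1132 0.3916 0.111  0.0001 0.3053]
[[-0.0515  0.0123  0.0318]
 [-0.0158  0.0169  0.0094]
 [-0.0127  0.0171  0.0067]
 [-0.0226  0.0163  0.027 ]
 [ 0.0655 -0.1093 -0.0674]]
```

```bash
cat >> kin.py <<'E'
hx=np.array([np.cos(HY),np.sin(HY),0]); hy=np.array([-np.sin(HY),np.cos(HY),0])
Zu=np.array([0,0,1.])
P_=fitp()[0]
def tool_from_plate(Rp,c,gx,app,tx):
    """Rp plate axes cols, c centre, gx grasp x, app/tx in plate coords"""
    M=rot(Rp@tx,Rp@app); return c+Rp@np.array([gx,0,0])+.019*M[:,1],M
S,Cc=np.sin(T),np.cos(T)
app1=np.array([-S,0,Cc]); tx1=np.array([0,-1.,0])
def holdplate(sign,z=.07): # pz=sign*hy
    pz=sign*hy; px=Zu; return np.stack([px,np.cross(pz,px),pz],1), HOLD*[1,1,0]+[0,0,z]
E
python3 - <<'E'
from kin import *
for sg in (1,-1):
    for z in(.07,.20):
        Rp,c=holdplate(sg,z); pos,M=tool_from_plate(Rp,c,.015,app1,tx1)
        print("grip1 pz",sg,"z",z,pos); 
        for s in ik(pos,M,P_): print("   ",s)
for e in (35,50,65,80):
  er=np.radians(e); app=np.array([-np.sin(er),0,-np.cos(er)])
  for fl in (1,-1):
    Rp=np.stack([bx,by,bz],1); pos,M=tool_from_plate(Rp,SEAT,.015,app,np.array([0,fl,0.]))
    print("STAND e",e,fl,[np.round(s,2).tolist() for s in ik(pos,M,P_)])
    for sg in (1,-1):
        Rp,c=holdplate(sg); pos,M=tool_from_plate(Rp,c,.015,app,np.array([0,fl,0.]))
        print("HOLD pz",sg,[np.round(s,2).tolist() for s in ik(pos,M,P_)])
E
```

```text
grip1 pz 1 z 0.07 [ 0.5258 -0.1863  0.0741]
    [-0.8742  0.9537  1.443   0.6019  1.5505  2.0584]
grip1 pz 1 z 0.2 [ 0.5258 -0.1863  0.2041]
    [-0.8742  0.7649  1.421   0.6099  1.7239  2.1786]
grip1 pz -1 z 0.07 [ 0.5238 -0.2173  0.0741]
    [-0.147   0.8775  1.7892 -1.3265  1.      0.9985]
grip1 pz -1 z 0.2 [ 0.5238 -0.2173  0.2041]
    [-0.147   0.6393  1.7646 -1.1795  1.0828  0.7091]
STAND e 35 1 [[0.12, 0.63, 1.72, 0.0, 0.79, -1.73]]
HOLD pz 1 [[-0.15, 0.88, 1.79, -1.33, 1.0, 1.0]]
HOLD pz -1 [[-0.87, 0.95, 1.44, 0.6, 1.55, 2.06]]
STAND e 35 -1 [[0.12, 0.63, 1.72, 0.0, 0.79, 1.41]]
HOLD pz 1 [[-0.15, 0.88, 1.79, -1.33, 1.0, -2.14]]
HOLD pz -1 [[-0.87, 0.95, 1.44, 0.6, 1.55, -1.08]]
STAND e 50 1 [[0.14, 0.72, 1.53, -0.04, 1.15, -1.69]]
HOLD pz 1 [[-0.24, 0.77, 1.8, -1.1, 0.79, 0.72]]
HOLD pz -1 [[-0.82, 0.85, 1.52, 0.5, 1.33, 2.12]]
STAND e 50 -1 [[0.14, 0.72, 1.53, -0.04, 1.15, 1.45]]
HOLD pz 1 [[-0.24, 0.77, 1.8, -1.1, 0.79, -2.42]]
HOLD pz -1 [[-0.82, 0.85, 1.52, 0.5, 1.33, -1.02]]
STAND e 65 1 [[0.16, 0.83, 1.35, -0.07, 1.48, -1.68]]
HOLD pz 1 [[-0.36, 0.7, 1.79, -0.72, 0.66, 0.29]]
HOLD pz -1 [[-0.74, 0.76, 1.6, 0.38, 1.1, 2.24]]
STAND e 65 -1 [[0.16, 0.83, 1.35, -0.07, 1.48, 1.46]]
HOLD pz 1 []
HOLD pz -1 [[-0.74, 0.76, 1.6, 0.38, 1.1, -0.9]]
STAND e 80 1 [[0.17, 0.96, 1.18, -0.09, 1.79, -1.67]]
HOLD pz 1 [[-0.48, 0.67, 1.75, -0.26, 0.67, -0.22]]
HOLD pz -1 [[-0.64, 0.69, 1.67, 0.19, 0.88, 2.44]]
STAND e 80 -1 [[0.17, 0.96, 1.18, -0.09, 1.79, 1.47]]
HOLD pz 1 []
HOLD pz -1 [[-0.64, 0.69, 1.67, 0.19, 0.88, -0.7]]
```

```bash
python3 - <<'E'
from kin import *
from fit import fit_plate
c=dict(np.load("w3.npz")); o=load()[3]
M=R.from_quat(o["tool_rot"]).as_matrix(); pos=np.array(o["position"])
# expected top-plane centre
Rp_t=np.stack([app1*0]*3)
q,ctr,n,m=fit_plate(c,.49,.17,zr=(.22,.40),box=(.1,.08))
print(len(q),n,"tilt",np.degrees(np.arccos(n[2])),ctr)
print("n in tool",M.T@n,"expected bz:", M.T@bz)
print("dist from grasp pt to top plane (exp 7mm):",(ctr-(pos-.019*M[:,1]))@n*1000)
ex=Zu-n[2]*n; ex/=np.linalg.norm(ex); ey=np.cross(n,ex)
ab=np.stack([(q-pos+.019*M[:,1])@ex,(q-pos+.019*M[:,1])@ey],1); print("range along/across rel grasp (exp min -75)",np.percentile(ab,[.3,99.7],0)*1000)
for f in ("w1","w3","top0","scene0"):
    c=dict(np.load(f+".npz")); t=cloud(c)
    hm=(abs(t[...,0]-.52)<.09)&(abs(t[...,1]+.2)<.09)&(t[...,2]>.005)&(t[...,2]<.018)&(c["depth"]>0)
    a=t[hm]; print(f,len(a),cv2.minAreaRect(a[:,:2].astype(np.float32)) if len(a) else 0, a[:,2].mean())
    hm=(abs(t[...,0]-.52)<.04)&(abs(t[...,1]+.2)<.04)&(t[...,2]>.05)&(t[...,2]<.062)
    a=t[hm]; print("  walls",len(a),cv2.minAreaRect(a[:,:2].astype(np.float32)) if len(a)>5 else 0)
E
```

```text
64003 [-0.9409 -0.2711  0.203 ] tilt 78.28485373583578 [0.4684 0.1633 0.3758]
n in tool [ 0.0054 -0.2076  0.9782] expected bz: [-0.0018 -0.8218  0.5698]
dist from grasp pt to top plane (exp 7mm): 42.3869402621576
range along/across rel grasp (exp min -75) [[-39.8974 -70.6695]
 [ 91.6681  78.8286]]
w1 3950 ((0.5247757434844971, -0.20182441174983978), (0.10106294602155685, 0.11009516566991806), 86.22354888916016) 0.009930004764549688
  walls 781 ((0.5247437953948975, -0.2024538815021515), (0.04452703520655632, 0.044229019433259964), 86.78166961669922)
w3 5034 ((0.5245692729949951, -0.20229753851890564), (0.10187289863824844, 0.11005504429340363), 86.07632446289062) 0.009949960860052792
  walls 522 ((0.5253764390945435, -0.19559840857982635), (0.032659418880939484, 0.043822262436151505), 87.32826232910156)
top0 823 ((0.5199368000030518, -0.20422694087028503), (0.1715688854455948, 0.17389051616191864), 4.648940563201904) 0.010054340650095145
  walls 95 ((0.5254972577095032, -0.20136350393295288), (0.0430465042591095, 0.04297315701842308), 87.87065124511719)
scene0 428 ((0.5242646932601929, -0.20191296935081482), (0.10139765590429306, 0.11544455587863922), 85.26451873779297) 0.009742591166881757
  walls 60 ((0.5241820216178894, -0.20166227221488953), (0.042149703949689865, 0.04908660426735878), 87.14109802246094)
```

```bash
sed -i 's/HY=np.radians(-3.8)/HY=np.radians(-3.6)/; s/.5248,-.2018,0/.5248,-.2020,0/' plan.py; python3 - <<'E'
from kin import *
c=dict(np.load("w3.npz")); o=load()[3]
M=R.from_quat(o["tool_rot"]).as_matrix(); pos=np.array(o["position"])
t=cloud(c)[128:232,270:376].reshape(-1,3)
g=(t-pos)@M+[0,.019,0]   # tool coords relative to grasp point
k=(abs(g[:,0])<.035)&(abs(g[:,1])<.1)
q=g[k]; ctr=np.median(q,0)
for _ in range(5):
    u,s,vt=np.linalg.svd(q-q.mean(0),full_matrices=False); n=vt[2]; d=(q-q.mean(0))@n; q=q[abs(d)<.003]
n*=-np.sign(n[1]); print(len(q),"n",n,"exp [0,-.82,.57]; ang",np.degrees(np.arctan2(n[2],-n[1])),"plane dist",q.mean(0)@n*1000)
print("q x range", np.percentile(q[:,0],[.5,99.5]), )
ex=np.array([0,-n[2],n[1]]); a=q@ex; print("along",a.min()*1000,a.max()*1000)
P=cloud(c)
for v in range(118,134,2): 
    print(v,((P[v,325]-pos)@M+[0,.019,0])*1000)
E
```

```text
10643 n [-0.0008 -0.8163  0.5776] exp [0,-.82,.57]; ang 35.283398445234205 plane dist 6.627652204071185
q x range [-0.0279  0.0266]
along -72.13060003490716 -13.948415086984937
118 [  2.2424 295.573   58.1464]
120 [  2.2454 295.1822  55.6059]
122 [  2.2689 298.1306  52.9057]
124 [ 0.6705 37.2874 64.0286]
126 [ 0.6687 36.6347 63.0043]
128 [ 0.6618 35.1611 62.0371]
130 [ 0.6632 35.0193 60.9902]
132 [ 0.6613 34.3577 59.9811]
```

```bash
cat >> kin.py <<'E'
def path(q0,q1,n,o,grip):
    from rig import get_obs
    p0,A0=fk(q0,P_); M0=R.from_quat(o["tool_rot"]).as_matrix()
    prev=np.zeros(3)
    for i in range(1,n+1):
        a,A=fk(q0+(q1-q0)*i/n,P_); d=M0.T@(a-o["position"])*1000; M=A@C0
        r=R.from_matrix(M0.T@M).as_rotvec()
        # continuity of rotvec
        if np.linalg.norm(r-prev)>np.pi: r=r*(1-2*np.pi/np.linalg.norm(r))
        prev=r
        print([int(round(x)) for x in d]+[round(float(x),2) for x in r]+[grip], "z%.3f"%a[2], np.round(a[:2],2))
E
python3 - <<'E'
from kin import *
from rig import get_obs
o=get_obs(); q0=np.array(o["q"])
Rp,c=holdplate(-1,.19); pos,M=tool_from_plate(Rp,c,.014,app1,tx1)
s=ik(pos,M,P_); print(s,pos)
path(q0,s[0],18,o,1)
E
```

```text
[array([-0.1475,  0.6577,  1.7719, -1.1947,  1.0707,  0.735 ])] [ 0.5238 -0.2175  0.1931]
[5, 12, 29, 0.09, 0.1, -0.02, 1] z0.358 [0.64 0.05]
[8, 21, 58, 0.18, 0.2, -0.02, 1] z0.329 [0.63 0.05]
[9, 28, 89, 0.28, 0.3, -0.0, 1] z0.301 [0.61 0.05]
[7, 32, 119, 0.37, 0.39, 0.03, 1] z0.275 [0.6  0.04]
[2, 33, 149, 0.46, 0.49, 0.09, 1] z0.251 [0.58 0.04]
[-5, 33, 177, 0.54, 0.57, 0.16, 1] z0.229 [0.57 0.02]
[-16, 30, 204, 0.61, 0.66, 0.25, 1] z0.210 [0.55 0.01]
[-28, 25, 228, 0.66, 0.74, 0.36, 1] z0.193 [ 0.54 -0.01]
[-44, 19, 250, 0.7, 0.81, 0.48, 1] z0.180 [ 0.52 -0.03]
[-61, 12, 268, 0.72, 0.88, 0.62, 1] z0.170 [ 0.51 -0.05]
[-80, 5, 283, 0.71, 0.93, 0.75, 1] z0.164 [ 0.5  -0.07]
[-101, -3, 294, 0.68, 0.98, 0.9, 1] z0.160 [ 0.49 -0.09]
[-123, -10, 300, 0.62, 1.02, 1.04, 1] z0.160 [ 0.49 -0.12]
[-145, -17, 302, 0.53, 1.06, 1.17, 1] z0.162 [ 0.49 -0.14]
[-167, -22, 300, 0.42, 1.08, 1.29, 1] z0.167 [ 0.49 -0.16]
[-189, -25, 294, 0.28, 1.1, 1.39, 1] z0.174 [ 0.5  -0.18]
[-209, -27, 283, 0.12, 1.12, 1.47, 1] z0.183 [ 0.51 -0.2 ]
[-228, -26, 269, -0.05, 1.14, 1.51, 1] z0.193 [ 0.52 -0.22]
```

```bash
python3 - <<'E'
from kin import *
from rig import get_obs
o=get_obs(); q0=np.array(o["q"])
Rp,c=holdplate(-1,.30); pos,M=tool_from_plate(Rp,c,.014,app1,tx1)
s=ik(pos,M,P_); print(s,pos)
path(q0,s[0],17,o,1)
E
```

```text
[array([-0.1475,  0.4812,  1.696 , -1.0842,  1.1768,  0.4807])] [ 0.5238 -0.2175  0.3031]
[7, 8, 23, 0.08, 0.09, -0.02, 1] z0.364 [0.64 0.06]
[11, 14, 47, 0.17, 0.18, -0.03, 1] z0.342 [0.63 0.06]
[12, 17, 72, 0.26, 0.27, -0.01, 1] z0.320 [0.61 0.05]
[10, 19, 98, 0.34, 0.36, 0.02, 1] z0.299 [0.6  0.05]
[5, 18, 123, 0.43, 0.45, 0.08, 1] z0.280 [0.59 0.04]
[-4, 15, 147, 0.51, 0.54, 0.15, 1] z0.264 [0.57 0.03]
[-16, 9, 169, 0.57, 0.62, 0.24, 1] z0.250 [0.56 0.01]
[-31, 2, 188, 0.62, 0.7, 0.35, 1] z0.239 [ 0.54 -0.01]
[-48, -6, 205, 0.65, 0.77, 0.48, 1] z0.232 [ 0.53 -0.03]
[-68, -17, 218, 0.66, 0.84, 0.62, 1] z0.228 [ 0.52 -0.05]
[-90, -28, 227, 0.65, 0.91, 0.76, 1] z0.228 [ 0.51 -0.08]
[-113, -39, 232, 0.6, 0.96, 0.91, 1] z0.231 [ 0.51 -0.1 ]
[-137, -51, 232, 0.53, 1.01, 1.06, 1] z0.239 [ 0.5  -0.13]
[-161, -63, 227, 0.43, 1.05, 1.2, 1] z0.250 [ 0.5  -0.15]
[-185, -75, 217, 0.29, 1.09, 1.33, 1] z0.265 [ 0.51 -0.18]
[-207, -86, 203, 0.13, 1.11, 1.43, 1] z0.282 [ 0.51 -0.2 ]
[-227, -95, 184, -0.05, 1.14, 1.51, 1] z0.303 [ 0.52 -0.22]
```

Call:
jog_arm --pt "7 8 23 0.08 0.09 -0.02 1" --pt "11 14 47 0.17 0.18 -0.03 1" --pt "12 17 72 0.26 0.27 -0.01 1" --pt "10 19 98 0.34 0.36 0.02 1" --pt "5 18 123 0.43 0.45 0.08 1" --pt "5 18 123 0.43 0.45 0.08 1"

```text
time: 6.85
position: [0.5873, 0.0399, 0.2804]
tool_rot: [0.59, 0.589, -0.289, -0.471]
ft_force: [0.4, 0.1, -3.4]
grip_width: 0.0595
```

```bash
python3 - <<'E'
from kin import *
o=log(); q0=np.array(o["q"]); print(q0,o["position"],o["grip_width"])
Rp,c=holdplate(-1,.30); pos,M=tool_from_plate(Rp,c,.014,app1,tx1)
s=ik(pos,M,P_); print(s,pos)
path(q0,s[0],13,o,1)
E
```

```text
[-0.2483  0.2664  1.8026  0.3705  0.7089 -1.8687] [0.5873 0.0399 0.2804] 0.059531050266461015
[array([-0.1475,  0.4812,  1.696 , -1.0842,  1.1768,  0.4807])] [ 0.5238 -0.2175  0.3031]
[-17, 7, 16, 0.06, 0.09, 0.06, 1] z0.265 [0.57 0.03]
[-35, 11, 29, 0.11, 0.18, 0.14, 1] z0.252 [0.56 0.01]
[-56, 13, 41, 0.14, 0.28, 0.23, 1] z0.241 [ 0.55 -0.  ]
[-78, 12, 50, 0.16, 0.37, 0.32, 1] z0.234 [ 0.54 -0.02]
[-101, 9, 57, 0.16, 0.46, 0.42, 1] z0.229 [ 0.53 -0.04]
[-124, 4, 60, 0.14, 0.55, 0.53, 1] z0.227 [ 0.52 -0.07]
[-147, -3, 60, 0.09, 0.64, 0.64, 1] z0.229 [ 0.51 -0.09]
[-169, -13, 57, 0.03, 0.72, 0.74, 1] z0.234 [ 0.51 -0.11]
[-191, -24, 50, -0.06, 0.8, 0.84, 1] z0.242 [ 0.51 -0.14]
[-210, -37, 40, -0.16, 0.88, 0.93, 1] z0.253 [ 0.51 -0.16]
[-227, -51, 27, -0.29, 0.94, 1.0, 1] z0.267 [ 0.51 -0.18]
[-242, -66, 11, -0.44, 1.0, 1.06, 1] z0.284 [ 0.52 -0.2 ]
[-253, -82, -8, -0.6, 1.06, 1.09, 1] z0.303 [ 0.52 -0.22]
```

Tracking follows the model (predicted (.587,.040,.280), got the same). Continuing to above the holder.

Call:
jog_arm --pt "-17 7 16 0.06 0.09 0.06 1" --pt "-35 11 29 0.11 0.18 0.14 1" --pt "-56 13 41 0.14 0.28 0.23 1" --pt "-78 12 50 0.16 0.37 0.32 1" --pt "-101 9 57 0.16 0.46 0.42 1" --pt "-124 4 60 0.14 0.55 0.53 1" --pt "-147 -3 60 0.09 0.64 0.64 1" --pt "-169 -13 57 0.03 0.72 0.74 1" --pt "-191 -24 50 -0.06 0.8 0.84 1" --pt "-210 -37 40 -0.16 0.88 0.93 1" --pt "-227 -51 27 -0.29 0.94 1.0 1" --pt "-242 -66 11 -0.44 1.0 1.06 1" --pt "-253 -82 -8 -0.6 1.06 1.09 1" --pt "-253 -82 -8 -0.6 1.06 1.09 1" --pt "-253 -82 -8 -0.6 1.06 1.09 1"

```text
time: 8.72
position: [0.5234, -0.2174, 0.3034]
tool_rot: [0.952, -0.031, 0.011, -0.304]
ft_force: [0.7, 0.8, -2.2]
grip_width: 0.059
```

```bash
python3 - <<'E'
from kin import *
o=log(); q0=np.array(o["q"]); print(q0,o["position"],o["ft_force"],o["moment"],o["grip_width"])
Rp,c=holdplate(-1,.15); pos,M=tool_from_plate(Rp,c,.014,app1,tx1)
print(delta(pos,M)); 
c=cam("wrist","w5"); c=cam("scene","s5");
cv2.imwrite("pics/s5c.png",cv2.resize(c["img"][130:260,200:360,::-1],None,fx=4.5,fy=4.5,interpolation=cv2.INTER_CUBIC))
E
```

```text
[-0.1495  0.4782  1.6948 -1.076   1.1751  0.4758] [ 0.5234 -0.2174  0.3034] [ 0.6527  0.8214 -2.2357] [ 0.7936 -0.0269  0.0131] 0.05898395528063028
(array([  0.1518,  87.1123, 122.4291]), array([-0.0071, -0.0028, -0.0011]))
```

View pics/w5.png

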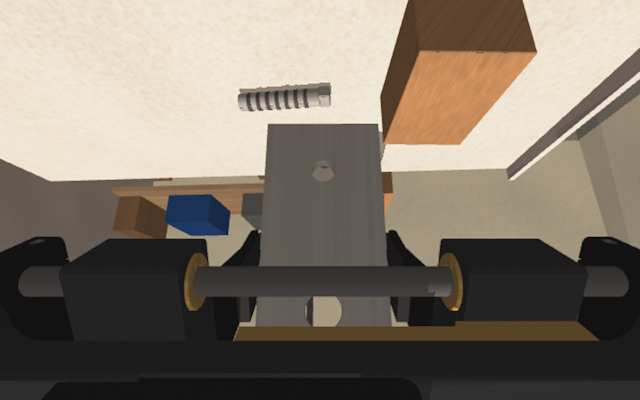

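View pics/s5c.png

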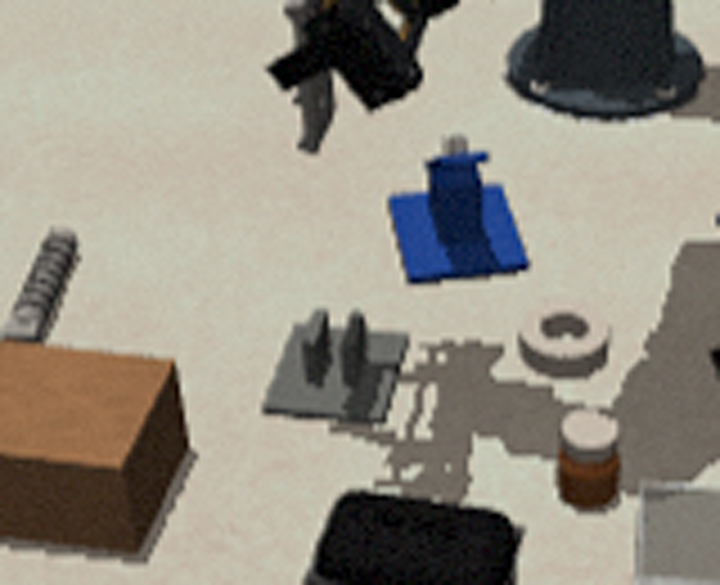

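The plate hangs plain side towards the camera with its small-hole end down, unmoved in the grip (top edge still at row 124). The holder below is free, at scene crop (335,370). Lowering into the slot.

Call:
jog_arm --pt "0 25 35 -0.007 0 0 1" --pt "0 55 77 -0.007 -0.003 0 1" --pt "0 80 112 -0.007 -0.003 0 1" --pt "0 100 141 -0.007 -0.003 0 1" --pt "0 104 147 -0.007 -0.003 0 1" --pt "0 109 153 -0.007 -0.003 0 1" --pt "0 114 160 -0.007 -0.003 0 1" --pt "0 119 167 -0.007 -0.003 0 1" --pt "0 119 167 -0.007 -0.003 0 1"

```text
time: 9.95
position: [0.5243, -0.2193, 0.0989]
tool_rot: [0.954, -0.031, 0.01, -0.299]
ft_force: [0.2, -0.1, -2.1]
grip_width: 0.0593
```

```bash
python3 - <<'E'
from kin import *
o=log(); q0=np.array(o["q"]); print(q0,o["position"],o["ft_force"],o["moment"],o["grip_width"])
for z in (.078,.070):
    Rp,c=holdplate(-1,z); pos,M=tool_from_plate(Rp,c,.014,app1,tx1)
    print(delta(pos,M)); 
c=cam("scene","s6");cam("wrist","w6")
cv2.imwrite("pics/s6c.png",cv2.resize(c["img"][130:260,200:360,::-1],None,fx=4.5,fy=4.5,interpolation=cv2.INTER_CUBIC))
E
```

```text
[-0.1492  0.8323  1.791  -1.3058  1.012   0.9508] [ 0.5243 -0.2193  0.0989] [ 0.2326 -0.0983 -2.1249] [ 0.7517 -0.0042  0.0819] 0.05929937688882507
(array([-0.6068,  8.7314, 15.6646]), array([ 0.0037, -0.0021, -0.0011]))
(array([-0.6157, 13.2959, 22.2346]), array([ 0.0037, -0.0021, -0.0011]))
```

View pics/s6c.png

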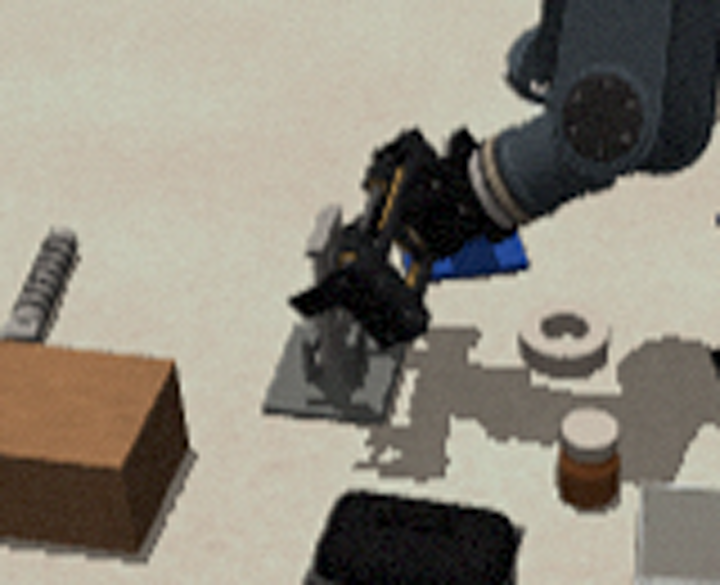

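Call:
jog_arm --pt "-0.5 0 2 0.003 0 0 1" --pt "-0.5 4 8 0.003 0 0 1" --pt "-0.5 9 15 0.003 0 0 1" --pt "-0.5 9 15 0.003 0 0 1"

```text
time: 10.55
position: [0.5235, -0.2181, 0.0806]
tool_rot: [0.953, -0.031, 0.01, -0.3]
ft_force: [0.5, 0.2, -2.5]
grip_width: 0.059
```

```bash
python3 - <<'E'
from kin import *
o=log(); print(o["q"],o["position"],o["ft_force"],o["moment"],o["grip_width"])
for z in (.070,.068):
    Rp,c=holdplate(-1,z); pos,M=tool_from_plate(Rp,c,.014,app1,tx1)
    print(delta(pos,M)); 
E
```

```text
[-0.1481  0.8654  1.7914 -1.3225  1.0018  0.9865] [ 0.5235 -0.2181  0.0806] [ 0.5058  0.1992 -2.4668] [ 0.7699 -0.0313 -0.0144] 0.05903896515915562
(array([0.248 , 3.8468, 6.4644]), array([ 0.0005, -0.0009, -0.0019]))
(array([0.2488, 4.9932, 8.1033]), array([ 0.0005, -0.0009, -0.0019]))
```

Call:
jog_arm --pt "0 1 2 0 0 0 1" --pt "0 2 3.5 0 0 0 1" --pt "0 3 5 0 0 0 1" --pt "0 3.7 6.2 0 0 0 1" --pt "0 3.7 6.2 0 0 0 1"

```text
time: 11.18
position: [0.5241, -0.2176, 0.0744]
tool_rot: [0.953, -0.031, 0.01, -0.3]
ft_force: [0.5, -0.3, -2.9]
grip_width: 0.0596
```

```bash
python3 - <<'E'
from kin import *
o=log(); print(o["q"],o["position"],o["ft_force"],o["moment"],o["grip_width"])
for z in (.070,.068):
    Rp,c=holdplate(-1,z); pos,M=tool_from_plate(Rp,c,.014,app1,tx1)
    print(delta(pos,M)); 
E
```

```text
[-0.1471  0.8773  1.7902 -1.3296  0.9993  1.0012] [ 0.5241 -0.2176  0.0744] [ 0.4712 -0.3499 -2.9125] [ 0.703  -0.0294 -0.013 ] 0.05960234958436109
(array([-0.2386,  0.7042,  1.1467]), array([ 0.0008, -0.0024, -0.0008]))
(array([-0.2416,  1.8501,  2.7859]), array([ 0.0008, -0.0024, -0.0008]))
```

Call:
jog_arm --pt "0 0.6 0.8 0 0 0 1" --pt "0 1.1 1.6 0 0 0 1" --pt "0 1.4 2 0 0 0 1"

```text
time: 11.55
position: [0.524, -0.2184, 0.0743]
tool_rot: [0.954, -0.031, 0.011, -0.298]
ft_force: [-2.1, 1.4, 7.8]
grip_width: 0.0595
```

Floor contact (Fz -2.9 → +7.8). Releasing and backing off along the approach.

Call:
jog_arm --pt "0 -0.4 -0.5 0 0 0 0.2" --pt "0 -0.4 -0.5 0 0 0 -1" --pt "0 -0.4 -0.5 0 0 0 -1" --pt "0 -0.4 -0.5 0 0 0 -1" --pt "0 -20 -0.5 0 0 0 -1" --pt "0 -50 -0.5 0 0 0 -1" --pt "0 -100 -0.5 0 0 0 -1" --pt "0 -140 -0.5 0 0 0 -1" --pt "0 -140 -0.5 0 0 0 -1"

```text
time: 12.68
position: [0.533, -0.1013, 0.154]
tool_rot: [0.953, -0.028, 0.012, -0.3]
ft_force: [0.7, 0.7, -0.4]
grip_width: 0.087
```

```bash
python3 - <<'E'
from kin import *
o=log(); print(o["q"],o["position"],o["ft_force"],o["grip_width"])
c=cam("scene","s7");cam("wrist","w7");cam("top","t7")
cv2.imwrite("pics/s7c.png",cv2.resize(c["img"][130:260,200:360,::-1],None,fx=4.5,fy=4.5,interpolation=cv2.INTER_CUBIC))
E
```

```text
[ 0.0679  0.7465  1.7172 -1.0753  1.1782  0.8387] [ 0.533  -0.1013  0.154 ] [ 0.7312  0.719  -0.3877] 0.0869705594967607
```

View pics/s7c.png

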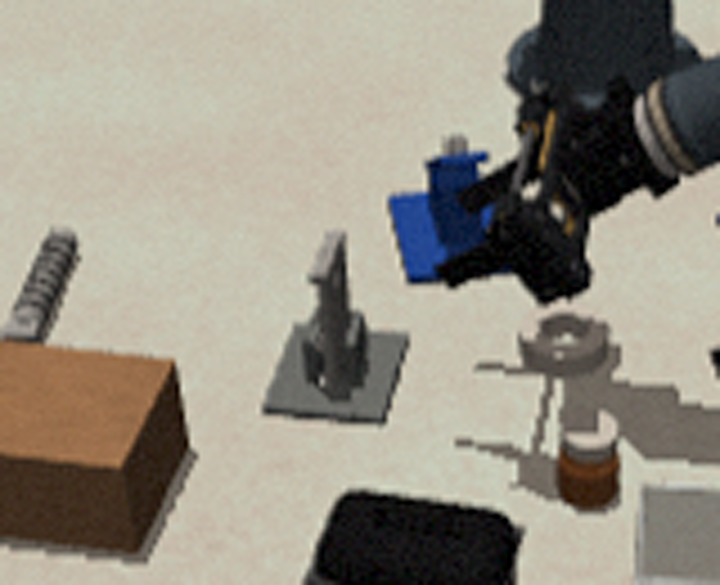

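View pics/w7.png

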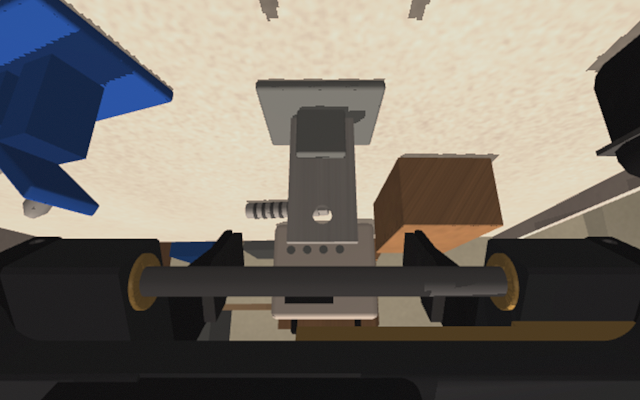

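The plate stands in the slot, at w7 (322,180) with its large hole up at (322,213), plain side facing the gripper. Measuring its lean.

```bash
cat > meas.py <<'E'
from kin import *
def plane(c,mask):
    t=cloud(c)[mask]; q=t
    for _ in range(6):
        u,s,vt=np.linalg.svd(q-q.mean(0),full_matrices=False); d=(q-q.mean(0))@vt[2]; q=q[abs(d)<max(.0025,2*d.std() if _<3 else 0)]
    return q,vt[2],q.mean(0)
E
python3 - <<'E'
from meas import *
c=dict(np.load("w7.npz")); m=np.zeros((400,640),bool); m[162:236,296:350]=1
q,n,ctr=plane(c,m); n*=np.sign(n[1]); print(len(q),n,"lean deg",np.degrees(np.arcsin(n[2])),"yaw of n",np.degrees(np.arctan2(n[1],n[0])),ctr)
t=cloud(c).reshape(-1,3); 
k=(abs((t-ctr)@n)<.003)&(abs(t[:,0]-.525)<.05)&(t[:,2]>.058)&(t[:,2]<.2); a=t[k]
e=np.cross(Zu,n); e/=np.linalg.norm(e); up=np.cross(n,e)
print(len(a),"z max",np.percentile(a[:,2],99.5),"e",e)
for z in (.07,.09,.11):
  b=a[abs(a[:,2]-z)<.006]; print(z,np.percentile(b@e,[1,99]),b.mean(0))
print("holder ctr along e",HOLD@e, "plane dist at holder z=.07 (pos along n)",)
for z in (.02,.07,.125): # plane y-offset from slot mid along n
  print(z, ((ctr-np.array([HOLD[0],HOLD[1],z]))@n/np.linalg.norm(n[:2]))*1000)
E
```

```text
399 [-0.9977  0.0681 -0.0068] lean deg -0.391063469014106 yaw of n 176.09310260500072 [ 0.5256 -0.218   0.0837]
4408 z max 0.19955397896429874 e [-0.0681 -0.9977  0.    ]
0.07 [0.1579 0.5861] [ 0.522  -0.2754  0.0698]
0.09 [0.1574 0.5851] [ 0.5226 -0.2637  0.09  ]
0.11 [0.1576 0.1602] [ 0.5266 -0.1956  0.1149]
holder ctr along e 0.1657731143329942 plane dist at holder z=.07 (pos along n)
0.02 -2.353848990884712
0.07 -2.0125764355076865
0.125 -1.6371766245929584
```

Bad iteration (the plane drifted to background points); redo with RANSAC.

```bash
cat > meas.py <<'E'
from kin import *
def plane(t,th=.002):
    rng=np.random.default_rng(0);best=None
    for i in range(500):
        a=t[rng.choice(len(t),3,False)];n=np.cross(a[1]-a[0],a[2]-a[0]);L=np.linalg.norm(n)
        if L<1e-6: continue
        k=abs((t-a[0])@(n/L))<th
        if best is None or k.sum()>best.sum():best=k
    q=t[best];vt=np.linalg.svd(q-q.mean(0),full_matrices=False)[2];return q,vt[2],q.mean(0)
E
python3 - <<'E'
from meas import *
c=dict(np.load("w7.npz")); t=cloud(c)[162:236,296:350].reshape(-1,3); t=t[(abs(t[:,0]-.525)<.05)&(abs(t[:,1]+.2)<.05)&(t[:,2]>.058)&(t[:,2]<.2)]
q,n,ctr=plane(t); n*=np.sign(n[1]); print(len(t),len(q),n,"lean deg",np.degrees(np.arcsin(n[2])),"yaw of n",np.degrees(np.arctan2(n[1],n[0])),ctr)
t=cloud(c).reshape(-1,3); 
k=(abs((t-ctr)@n)<.004)&(abs(t[:,0]-.525)<.05)&(t[:,2]>.058)&(t[:,2]<.2); a=t[k]
e=np.cross(Zu,n); e/=np.linalg.norm(e)
print(len(a),"z max",np.percentile(a[:,2],99.5),"e",e)
for z in (.07,.09,.11):
  b=a[abs(a[:,2]-z)<.006]; print(z,np.percentile(b@e,[1,99]))
print("holder ctr along e",HOLD@e)
for z in (.02,.07,.125): print(z, ((ctr-np.array([HOLD[0],HOLD[1],z]))@n/np.linalg.norm(n[:2]))*1000)
E
```

```text
3671 3627 [0.0655 0.9979 0.0022] lean deg 0.12876282012600623 yaw of n 86.24506680722376 [ 0.5272 -0.1953  0.0913]
5147 z max 0.12981235789864162 e [-0.9979  0.0655  0.    ]
0.07 [-0.5672 -0.5081]
0.09 [-0.5673 -0.5086]
0.11 [-0.5674 -0.5084]
holder ctr along e -0.5369021928096561
0.02 7.025984337020708
0.07 6.913617389582711
0.125 6.7900137474009155
```

```bash
cat >> kin.py <<'E'
E2=np.radians(40); app2=np.array([-np.sin(E2),0,-np.cos(E2)]); tx2=np.array([0,-1.,0])
HP=np.array([.5257,-.2021,.070])
def grip2(back=0,dz=0,gx=.014):
    Rp,_=holdplate(-1); pos,M=tool_from_plate(Rp,HP,gx,app2,tx2); return pos-back*M[:,1]+[0,0,dz],M
E
python3 - <<'E'
from kin import *
from rig import get_obs
o=get_obs(); q=o["q"]
for b,dz in ((0,0),(.06,0),(.12,0),(.12,.12),(.12,.2)):
    pos,M=grip2(b,dz); print(b,dz,pos,ik(pos,M,P_))
p1=np.array([.50,-.10,.38]); M1=rot(hx,np.array([0,0,-1.])); print(ik(p1,M1,P_))
pos,M=grip2(.12,.15); s=ik(pos,M,P_)[0]; 
# via: raise
v=ik(o["position"]+[-.02,0,.2],R.from_quat(o["tool_rot"]).as_matrix(),P_,near=q); print("via",v)
print("A"); path(q,v[0],4,o,-1); 
print("B from via")
import copy
o2=dict(o); o2["position"],A=fk(v[0],P_); o2["tool_rot"]=R.from_matrix(A@C0).as_quat()
path(v[0],s,16,o2,-1)
E
```

```text
0 0 [ 0.5266 -0.1876  0.0718] [array([-0.8566,  0.9187,  1.4654,  0.5697,  1.4789, -1.0658])]
0.06 0 [ 0.5237 -0.2334  0.1104] [array([-0.9037,  0.8863,  1.3836,  0.5363,  1.5941, -1.035 ])]
0.12 0 [ 0.5208 -0.2793  0.1489] [array([-0.9466,  0.8649,  1.2874,  0.513 ,  1.7131, -1.0058])]
0.12 0.12 [ 0.5208 -0.2793  0.2689] [array([-0.9466,  0.7239,  1.2218,  0.5376,  1.8921, -0.8995])]
0.12 0.2 [ 0.5208 -0.2793  0.3489] [array([-0.9466,  0.6487,  1.1442,  0.5703,  2.0221, -0.8128])]
[array([-0.4168,  0.2124,  1.4873,  0.    ,  1.4418, -0.354 ])]
via [array([ 0.0657,  0.4239,  1.6305, -0.97  ,  1.3983,  0.4715])]
A
[3, -29, -43, -0.01, 0.0, -0.0, -1] z0.203 [ 0.53 -0.11]
[0, -57, -85, -0.01, 0.0, -0.0, -1] z0.254 [ 0.53 -0.11]
[-8, -86, -125, -0.01, 0.0, -0.0, -1] z0.304 [ 0.52 -0.11]
[-20, -113, -165, 0.0, -0.0, -0.0, -1] z0.352 [ 0.51 -0.1 ]
B from via
[-13, 24, 5, 0.08, -0.02, 0.11, -1] z0.334 [ 0.5  -0.12]
[-25, 45, 11, 0.16, -0.04, 0.22, -1] z0.317 [ 0.48 -0.13]
[-35, 62, 18, 0.26, -0.07, 0.31, -1] z0.302 [ 0.47 -0.14]
[-43, 75, 26, 0.37, -0.08, 0.39, -1] z0.288 [ 0.46 -0.15]
[-49, 86, 33, 0.48, -0.1, 0.46, -1] z0.276 [ 0.46 -0.15]
[-52, 95, 38, 0.61, -0.11, 0.51, -1] z0.266 [ 0.46 -0.16]
[-52, 102, 43, 0.74, -0.12, 0.54, -1] z0.258 [ 0.46 -0.16]
[-49, 108, 45, 0.87, -0.13, 0.56, -1] z0.253 [ 0.46 -0.16]
[-43, 114, 45, 1.01, -0.13, 0.56, -1] z0.250 [ 0.46 -0.17]
[-36, 119, 41, 1.15, -0.13, 0.54, -1] z0.250 [ 0.47 -0.18]
[-27, 125, 35, 1.28, -0.12, 0.5, -1] z0.252 [ 0.48 -0.18]
[-16, 132, 24, 1.41, -0.1, 0.44, -1] z0.257 [ 0.49 -0.2 ]
[-5, 140, 10, 1.54, -0.08, 0.36, -1] z0.264 [ 0.5  -0.21]
[5, 149, -9, 1.65, -0.06, 0.26, -1] z0.273 [ 0.51 -0.23]
[14, 160, -31, 1.75, -0.03, 0.14, -1] z0.285 [ 0.52 -0.25]
[22, 173, -56, 1.83, -0.0, -0.0, -1] z0.299 [ 0.52 -0.28]
```

Call:
jog_arm --pt "3 -29 -43 0 0 0 -1" --pt "0 -57 -85 0 0 0 -1" --pt "-8 -86 -125 0 0 0 -1" --pt "-20 -113 -165 0 0 0 -1" --pt "-20 -113 -165 0 0 0 -1"

```text
time: 13.45
position: [0.5111, -0.1053, 0.3555]
tool_rot: [0.953, -0.031, 0.014, -0.3]
ft_force: [0.5, 0.2, -0.3]
grip_width: 0.0867
```

Call:
jog_arm --pt "-13 24 5 0.08 -0.02 0.11 -1" --pt "-25 45 11 0.16 -0.04 0.22 -1" --pt "-35 62 18 0.26 -0.07 0.31 -1" --pt "-43 75 26 0.37 -0.08 0.39 -1" --pt "-49 86 33 0.48 -0.1 0.46 -1" --pt "-52 95 38 0.61 -0.11 0.51 -1" --pt "-52 102 43 0.74 -0.12 0.54 -1" --pt "-49 108 45 0.87 -0.13 0.56 -1" --pt "-43 114 45 1.01 -0.13 0.56 -1" --pt "-36 119 41 1.15 -0.13 0.54 -1" --pt "-27 125 35 1.28 -0.12 0.5 -1" --pt "-16 132 24 1.41 -0.1 0.44 -1" --pt "-5 140 10 1.54 -0.08 0.36 -1" --pt "5 149 -9 1.65 -0.06 0.26 -1" --pt "14 160 -31 1.75 -0.03 0.14 -1" --pt "22 173 -56 1.83 0 0 -1" --pt "22 173 -56 1.83 0 0 -1" --pt "22 173 -56 1.83 0 0 -1"

```text
time: 15.7
position: [0.5209, -0.279, 0.2977]
tool_rot: [-0.342, 0.012, -0.031, 0.939]
ft_force: [-0.1, 0.0, 0.2]
grip_width: 0.0874
```

```bash
python3 - <<'E'
from kin import *
o=log(); print(o["q"],o["position"],o["ft_force"],o["grip_width"])
for b,dz in((.12,0),(.06,0),(0,0)):
    pos,M=grip2(b,dz);print(delta(pos,M,o))
cam("wrist","w8")
E
```

```text
[-0.9467  0.6934  1.1993  0.5479  1.9358 -0.8662] [ 0.5209 -0.279   0.2977] [-0.1264  0.0152  0.1919] 0.08735301385741599
(array([   0.2822,   95.524 , -114.0798]), array([ 0.001 , -0.0041,  0.0015]))
(array([   0.1911,  155.5239, -114.0227]), array([ 0.001 , -0.0041,  0.0015]))
(array([   0.1   ,  215.5238, -113.9655]), array([ 0.001 , -0.0041,  0.0015]))
```

View pics/w8.png

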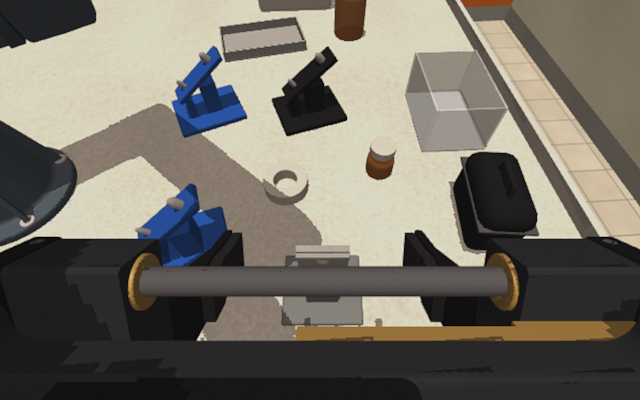

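The view from the ribbed side shows the plate top at (322,250) in the holder, centred between the fingers, and the empty black stand with its pins at (310,85). Going in.

Call:
jog_arm --pt "0 30 -38 0 -0.004 0 -1" --pt "0 62 -76 0 -0.004 0 -1" --pt "0 95 -114 0 -0.004 0 -1" --pt "0 130 -114 0 -0.004 0 -1" --pt "0 165 -114 0 -0.004 0 -1" --pt "0 190 -114 0 -0.004 0 -1" --pt "0 205 -114 0 -0.004 0 -1" --pt "0 215 -114 0 -0.004 0 -1" --pt "0 215 -114 0 -0.004 0 -1"

```text
time: 16.88
position: [0.528, -0.188, 0.0735]
tool_rot: [-0.343, 0.009, -0.03, 0.939]
ft_force: [0.4, 0.4, 0.4]
grip_width: 0.0871
```

```bash
python3 - <<'E'
from kin import *
o=log(); print(o["q"],o["position"],o["ft_force"],o["grip_width"])
pos,M=grip2();print(delta(pos,M,o))
cam("wrist","w9")
E
```

```text
[-0.8554  0.9151  1.4641  0.5702  1.4789 -1.0665] [ 0.528  -0.188   0.0735] [0.3718 0.4406 0.4068] 0.08709974539422563
(array([-1.429 ,  1.4045, -1.0818]), array([0.0033, 0.0041, 0.0017]))
```

View pics/w9.png

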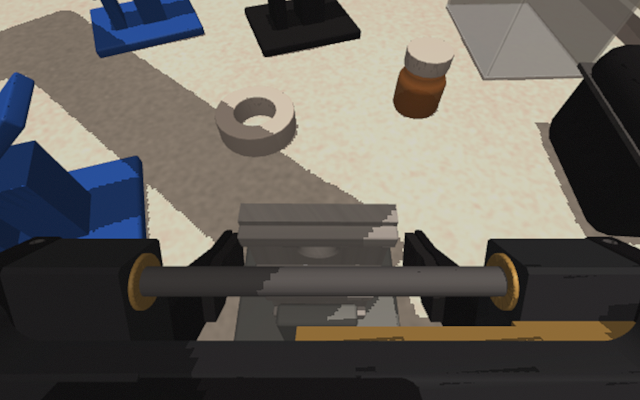

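Positioned; plate top at (318,215) with its ribs facing me. A small correction, then close.

Call:
jog_arm --pt "-1.4 1.4 -1 0.003 0.004 0.002 -1" --pt "-1.4 1.4 -1 0.003 0.004 0.002 0" --pt "-1.4 1.4 -1 0.003 0.004 0.002 1" --pt "-1.4 1.4 -1 0.003 0.004 0.002 1" --pt "-1.4 1.4 -1 0.003 0.004 0.002 1" --pt "-1.4 1.4 -1 0.003 0.004 0.002 1" --pt "-1.4 1.4 -1 0.003 0.004 0.002 1" --grip_force 45

```text
time: 17.8
position: [0.5265, -0.188, 0.072]
tool_rot: [-0.342, 0.011, -0.03, 0.939]
ft_force: [-1.2, -0.1, 1.5]
grip_width: 0.0593
```

```bash
python3 - <<'E'
from kin import *
o=log(); print(o["q"],o["position"],o["ft_force"],o["moment"],o["grip_width"])
pos,M=grip2();print(delta(pos,M,o)); M0=R.from_quat(o["tool_rot"]).as_matrix(); print("up in tool",M0.T@Zu)
E
```

```text
[-0.8573  0.9181  1.4655  0.5694  1.4792 -1.0658] [ 0.5265 -0.188   0.072 ] [-1.1923 -0.1119  1.5095] [-0.4547  0.0869  0.1089] 0.05929795551847358
(array([0.1344, 0.4541, 0.1275]), array([ 0.0003, -0.0002,  0.0003]))
up in tool [ 0.     -0.643   0.7659]
```

Call:
jog_arm --pt "0 -6 8 0 0 0 1" --pt "0 -16 19 0 0 0 1" --pt "0 -32 38 0 0 0 1" --pt "0 -52 61 0 0 0 1" --pt "0 -78 92 0 0 0 1" --pt "0 -104 123 0 0 0 1" --pt "0 -129 153 0 0 0 1" --pt "0 -129 153 0 0 0 1" --pt "0 -129 153 0 0 0 1"

```text
time: 18.92
position: [0.526, -0.1881, 0.2721]
tool_rot: [-0.342, 0.011, -0.03, 0.939]
ft_force: [-0.6, -0.1, -2.4]
grip_width: 0.0595
```

```bash
python3 - <<'E'
from kin import *
o=log(); print(o["q"],o["position"],o["ft_force"],o["moment"],o["grip_width"])
cam("wrist","w10")
E
```

```text
[-0.8577  0.6433  1.387   0.5795  1.7762 -0.8741] [ 0.526  -0.1881  0.2721] [-0.5927 -0.0869 -2.4471] [-0.8116  0.0969  0.0236] 0.05949046362945383
```

View pics/w10.png

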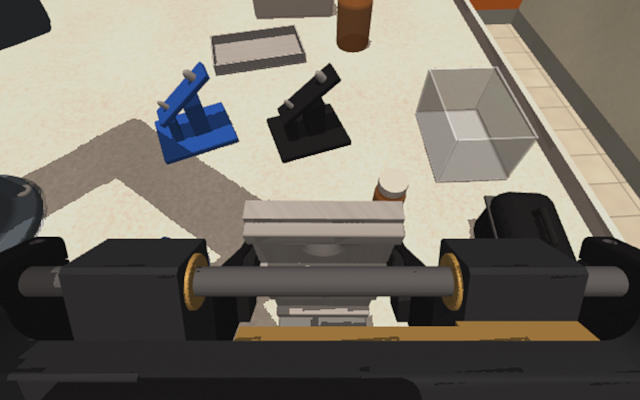

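```bash
python3 - <<'E'
from meas import *
c=dict(np.load("w10.npz")); o=load()[-1]
M=R.from_quat(o["tool_rot"]).as_matrix(); pos=np.array(o["position"])
Pc=(cloud(c)-pos)@M+[0,.019,0]
px=np.array([0,-np.sin(E2),np.cos(E2)]); pz=np.array([0,-np.cos(E2),-np.sin(E2)]) # in tool
py=np.cross(pz,px); B=np.stack([px,py,pz],1)
for v in range(198,262,3):
    print(v,np.round(Pc[v,[270,325,380]]@B*1000,1).tolist())
t=Pc[195:262,250:400].reshape(-1,3)@B
a=t[(abs(t[:,0]-.046)<.004)&(abs(t[:,1])<.028)&(t[:,2]<.006)&(t[:,2]>-.006)]; 
if len(a)>50: q,n,ct=plane(a,.001); print("end face",len(q),n*np.sign(n[0]),ct*1000)
a=t[(abs(t[:,2]-.007)<.002)&(abs(t[:,1])<.028)]; q,n,ct=plane(a,.001); print("rib",len(q),n*np.sign(n[2]),ct*1000,np.percentile(q,[1,99],0)*1000)
E
```

```text
198 [[-258.5, 79.2, -215.4], [-283.9, -4.5, -232.8], [-245.5, -85.1, -206.7]]
201 [[46.1, 19.1, -6.9], [45.8, -1.9, -7.1], [46.3, -22.8, -6.8]]
204 [[46.1, 19.0, -5.5], [46.0, -1.9, -5.6], [46.3, -22.7, -5.4]]
207 [[46.3, 18.8, -4.0], [47.3, -1.9, -3.4], [45.6, -22.7, -4.5]]
210 [[45.1, 18.9, -3.4], [45.8, -1.9, -3.0], [46.5, -22.4, -2.6]]
213 [[46.7, 18.5, -1.2], [45.9, -1.9, -1.6], [45.9, -22.4, -1.7]]
216 [[46.3, 18.5, -0.1], [46.9, -1.9, 0.3], [45.4, -22.4, -0.7]]
219 [[45.1, 18.6, 0.5], [44.7, -1.9, 0.2], [44.7, -22.4, 0.2]]
222 [[43.9, 18.7, 1.1], [43.5, -1.9, 0.8], [43.9, -22.4, 1.0]]
225 [[44.7, 18.4, 2.8], [45.2, -1.9, 3.1], [44.2, -22.2, 2.5]]
228 [[44.0, 18.4, 3.7], [44.1, -1.9, 3.7], [43.3, -22.3, 3.3]]
231 [[44.1, 18.3, 5.0], [44.4, -1.9, 5.1], [44.3, -22.0, 5.1]]
234 [[43.8, 18.2, 6.0], [44.6, -1.8, 6.5], [43.2, -22.1, 5.7]]
237 [[42.5, 18.4, 6.6], [42.7, -1.9, 6.7], [43.8, -21.8, 7.3]]
240 [[39.2, 18.8, 6.2], [40.5, -1.9, 6.8], [39.0, -22.7, 6.0]]
243 [[36.4, 19.2, 6.0], [37.3, -1.9, 6.5], [37.7, -22.8, 6.6]]
246 [[22.3, 21.6, 0.5], [12.8, -2.1, -4.1], [23.1, -25.5, 0.8]]
249 [[19.2, 22.1, 0.4], [14.3, -2.1, -1.9], [19.4, -26.1, 0.5]]
252 [[16.5, 22.4, 0.6], [13.5, -2.1, -0.8], [16.3, -26.5, 0.5]]
255 [[12.2, 23.0, 0.1], [13.0, -2.1, 0.4], [14.1, -26.8, 0.9]]
258 [[9.6, 23.3, 0.4], [10.0, -2.1, 0.6], [9.7, -27.5, 0.4]]
261 [[5.8, 23.9, 0.3], [6.7, -2.1, 0.6], [6.2, -28.0, 0.4]]
end face 3529 [ 0.9706 -0.0033  0.2407] [45.1994 -0.8092  0.1379]
rib 1766 [0.1017 0.0024 0.9948] [41.7115 -0.9424  6.2894] [[ 37.0328 -27.4457   5.0583]
 [ 45.1753  25.5767   7.1084]]
```

```bash
python3 - <<'E'
from meas import *
c=dict(np.load("w10.npz")); o=load()[-1]
M=R.from_quat(o["tool_rot"]).as_matrix(); pos=np.array(o["position"])
Pc=(cloud(c)-pos)@M+[0,.019,0]
px=np.array([0,-np.sin(E2),np.cos(E2)]); pz=np.array([0,-np.cos(E2),-np.sin(E2)]); B=np.stack([px,np.cross(pz,px),pz],1)
for v in range(258,330,3):
    print(v,np.round(Pc[v,[280,325,350]]@B*1000,1).tolist())
t=Pc[195:330,240:410].reshape(-1,3)@B
a=t[(abs(t[:,2]-.001)<.003)&(abs(t[:,1])<.03)&(t[:,0]>-.045)&(t[:,0]<.034)]; q,n,ct=plane(a,.0012); n*=np.sign(n[2]); print("slab",len(q),n,ct*1000,np.percentile(q,[.5,99.5],0)*1000,"z at centre(-14)",1000*(ct[2]-(n[0]*(-.014-ct[0]))/n[2]))
print("pitch deg",np.degrees(n[0]))
E
```

```text
258 [[9.2, 18.8, 0.3], [10.0, -2.1, 0.6], [10.4, -13.6, 0.8]]
261 [[5.6, 19.2, 0.2], [6.7, -2.1, 0.6], [5.9, -13.9, 0.3]]
264 [[5.4, 19.1, 1.6], [6.4, -2.1, 2.0], [5.9, -13.8, 1.8]]
267 [[66.9, 10.4, 28.2], [67.9, -1.6, 28.6], [66.1, -8.4, 27.9]]
270 [[68.6, 10.1, 29.7], [67.3, -1.6, 29.2], [67.1, -8.3, 29.1]]
273 [[68.0, 10.1, 30.3], [68.3, -1.6, 30.4], [67.7, -8.2, 30.2]]
276 [[67.5, 10.1, 31.0], [67.8, -1.6, 31.1], [68.8, -8.1, 31.4]]
279 [[68.8, 9.9, 32.3], [68.0, -1.6, 31.9], [68.7, -8.0, 32.2]]
282 [[68.0, 10.0, 32.8], [67.9, -1.6, 32.7], [67.6, -8.1, 32.6]]
285 [[67.5, 10.0, 33.4], [67.2, -1.6, 33.3], [66.8, -8.1, 33.1]]
288 [[66.3, 10.1, 33.7], [66.3, -1.6, 33.8], [66.6, -8.1, 33.9]]
291 [[66.0, 10.0, 34.4], [66.2, -1.6, 34.5], [65.3, -8.2, 34.2]]
294 [[64.3, 10.2, 34.7], [65.2, -1.6, 34.9], [64.4, -8.2, 34.7]]
297 [[-29.7, 22.6, 6.3], [-28.9, -2.3, 6.5], [-29.0, -16.0, 6.5]]
300 [[-55.2, 25.8, 0.2], [-55.4, -2.5, 0.2], [-55.2, -18.2, 0.2]]
303 [[-61.0, 26.4, 0.4], [-61.5, -2.5, 0.2], [-61.2, -18.6, 0.3]]
306 [[-63.2, 26.5, 1.7], [-63.8, -2.5, 1.5], [-64.1, -18.7, 1.4]]
309 [[-63.4, 26.4, 3.5], [-63.3, -2.5, 3.5], [-64.9, -18.7, 3.1]]
312 [[-63.7, 26.3, 5.3], [-64.1, -2.5, 5.2], [-64.0, -18.5, 5.2]]
315 [[-67.2, 26.6, 6.3], [-66.4, -2.5, 6.5], [-66.7, -18.7, 6.4]]
318 [[-273.4, 52.7, -43.0], [-274.1, -3.9, -43.2], [-274.2, -35.4, -43.3]]
321 [[-274.3, 52.5, -39.6], [-272.4, -3.9, -39.2], [-273.9, -35.2, -39.6]]
324 [[-273.9, 52.2, -35.9], [-273.8, -3.9, -35.9], [-273.9, -35.1, -35.9]]
327 [[66.7, 9.3, 43.5], [67.3, -1.6, 43.6], [68.0, -7.6, 43.8]]
slab 2523 [0.0335 0.0034 0.9994] [13.4645 -0.4192  0.6148] [[  4.8288 -29.7837  -0.661 ]
 [ 24.9077  29.4199   2.365 ]] z at centre(-14) 1.5360887361771043
pitch deg 1.920812230758438
```

```bash
python3 - <<'E'
from meas import *
B=np.stack([bx,by,bz],1); O=SEAT-.007*bz
from rig import camera
c=cam("top","t10")
for f in ("w8","w10","t10"):
    c=dict(np.load(f+".npz")); t=(cloud(c).reshape(-1,3)-O)@B*1000
    t=t[(abs(t[:,0])<75)&(abs(t[:,1])<35)&(t[:,2]>-40)&(t[:,2]<30)]
    bed=t[(abs(t[:,2])<3)&(abs(t[:,1])<30)&(abs(t[:,0])<65)]
    q,n,ct=plane(bed,1.5); n*=np.sign(n[2]); print(f,"bed",len(q),"n",n,"ct",ct,"range",np.percentile(q,[1,99],0).tolist())
    for s,w in ((36,12),(-32,10)):
        a=t[(abs(t[:,0]-s)<w)&(abs(t[:,1])<12)&(t[:,2]>3)&(t[:,2]<21)]
        print("  pin",s,len(a),a.mean(0),np.percentile(a,[2,98],0).round(1).tolist()) if len(a) else print("none")
        b=a[a[:,2]>15]; print("    top",len(b),b.mean(0) if len(b) else 0)
c=dict(np.load("w8.npz"));cv2.imwrite("pics/w8c.png",cv2.resize(c["img"][40:140,260:360,::-1],None,fx=6,fy=6,interpolation=cv2.INTER_CUBIC))
E
```

```text
w8 bed 815 n [-0.0003 -0.0025  1.    ] ct [ 2.3357 -1.7094  0.0238] range [[-55.68909086132561, -20.371742865282844, -1.4494138285699183], [59.38013722814446, 20.912540763427486, 1.2793290973208609]]
  pin 36 73 [38.0082 -2.7387 11.3276] [[31.6, -6.1, 3.2], [43.7, 3.6, 18.8]]
    top 19 [37.9037 -0.6334 17.0466]
  pin -32 36 [-30.1595  -1.3882  11.0101] [[-34.1, -4.0, 3.2], [-26.4, 2.0, 18.3]]
    top 8 [-30.6002  -0.0115  17.074 ]
w10 bed 1091 n [-0.0014 -0.0128  0.9999] ct [ 2.6923 -1.988  -0.138 ] range [[-55.56651599938541, -20.146166138973904, -1.8081048095606418], [59.129266831333624, 20.69401057349663, 1.1947084647262685]]
  pin 36 90 [37.9573 -2.527  11.7266] [[31.4, -6.1, 3.8], [44.2, 3.8, 18.3]]
    top 24 [37.2888 -0.2652 16.8104]
  pin -32 46 [-29.8892  -1.2313  11.2955] [[-34.3, -4.0, 4.2], [-26.2, 2.3, 17.9]]
    top 12 [-30.3658   0.2657  16.6242]
t10 bed 194 n [ 0.0129 -0.0035  0.9999] ct [ 3.0872  1.2341 -0.8814] range [[-53.088507792294635, -19.626404858860642, -2.679023762704564], [60.3898421176121, 20.482569031289998, 1.1232922409310544]]
  pin 36 18 [41.1184 -0.5153 12.0109] [[35.8, -7.7, 4.1], [45.6, 5.7, 16.5]]
    top 4 [38.7967  0.8408 15.8466]
  pin -32 9 [-28.1138   0.2456  12.1436] [[-31.7, -3.7, 7.6], [-25.9, 4.4, 16.1]]
    top 2 [-30.0985  -0.6596  16.0147]
```

View pics/w8c.png

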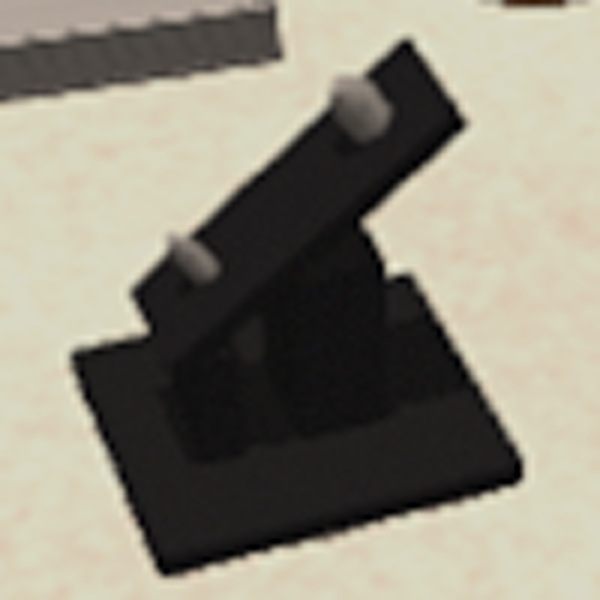

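```bash
cat >> kin.py <<'E'
SEAT2=SEAT+.0016*bx+.0002*by
def place(h,dx=0,dy=0,gx=.014,off=-.0003):
    Rp=np.stack([bx,by,bz],1); pos,M=tool_from_plate(Rp,SEAT2+h*bz+dx*bx+dy*by-off*bz,gx,app2,tx2); return pos,M
E
python3 - <<'E'
from kin import *
from rig import get_obs
o=get_obs(); q=o["q"]
pos,M=place(.10); s=ik(pos,M,P_); print(s,pos); print(ik(*place(0),P_))
path(q,s[0],20,o,1)
E
```

```text
[array([ 0.1145,  0.4721,  1.7397, -0.0177,  1.0158,  1.4072])] [0.4715 0.1613 0.1679]
[array([ 0.1318,  0.659 ,  1.6539, -0.0171,  0.915 ,  1.4256])]
[2, 23, 7, -0.04, 0.09, 0.04, 1] z0.262 [ 0.53 -0.17]
[2, 45, 14, -0.09, 0.18, 0.07, 1] z0.253 [ 0.53 -0.14]
[2, 67, 21, -0.15, 0.27, 0.09, 1] z0.244 [ 0.53 -0.12]
[0, 88, 28, -0.2, 0.35, 0.11, 1] z0.236 [ 0.53 -0.1 ]
[-2, 108, 35, -0.26, 0.43, 0.12, 1] z0.229 [ 0.53 -0.08]
[-5, 127, 42, -0.32, 0.5, 0.12, 1] z0.221 [ 0.53 -0.06]
[-8, 146, 48, -0.38, 0.58, 0.12, 1] z0.214 [ 0.53 -0.04]
[-12, 164, 54, -0.44, 0.64, 0.1, 1] z0.208 [ 0.52 -0.03]
[-16, 180, 61, -0.5, 0.71, 0.08, 1] z0.202 [ 0.52 -0.01]
[-21, 197, 67, -0.55, 0.77, 0.06, 1] z0.196 [0.52 0.01]
[-26, 212, 74, -0.61, 0.82, 0.02, 1] z0.191 [0.51 0.02]
[-31, 227, 80, -0.66, 0.88, -0.02, 1] z0.187 [0.51 0.04]
[-36, 242, 87, -0.7, 0.92, -0.06, 1] z0.183 [0.51 0.06]
[-41, 255, 94, -0.74, 0.97, -0.11, 1] z0.179 [0.5  0.07]
[-47, 269, 101, -0.78, 1.01, -0.17, 1] z0.176 [0.5  0.09]
[-52, 282, 109, -0.8, 1.05, -0.23, 1] z0.174 [0.49 0.1 ]
[-58, 294, 116, -0.82, 1.08, -0.29, 1] z0.171 [0.49 0.12]
[-64, 307, 125, -0.83, 1.11, -0.36, 1] z0.170 [0.48 0.13]
[-70, 319, 133, -0.84, 1.14, -0.42, 1] z0.169 [0.48 0.15]
[-76, 331, 142, -0.83, 1.17, -0.49, 1] z0.168 [0.47 0.16]
```

Call:
jog_arm --pt "2 23 7 -0.04 0.09 0.04 1" --pt "2 45 14 -0.09 0.18 0.07 1" --pt "2 67 21 -0.15 0.27 0.09 1" --pt "0 88 28 -0.2 0.35 0.11 1" --pt "-2 108 35 -0.26 0.43 0.12 1" --pt "-5 127 42 -0.32 0.5 0.12 1" --pt "-8 146 48 -0.38 0.58 0.12 1" --pt "-12 164 54 -0.44 0.64 0.1 1" --pt "-16 180 61 -0.5 0.71 0.08 1" --pt "-21 197 67 -0.55 0.77 0.06 1" --pt "-26 212 74 -0.61 0.82 0.02 1" --pt "-31 227 80 -0.66 0.88 -0.02 1" --pt "-36 242 87 -0.7 0.92 -0.06 1" --pt "-41 255 94 -0.74 0.97 -0.11 1" --pt "-47 269 101 -0.78 1.01 -0.17 1" --pt "-52 282 109 -0.8 1.05 -0.23 1" --pt "-58 294 116 -0.82 1.08 -0.29 1" --pt "-64 307 125 -0.83 1.11 -0.36 1" --pt "-70 319 133 -0.84 1.14 -0.42 1" --pt "-76 331 142 -0.83 1.17 -0.49 1"

```text
time: 21.52
position: [0.4711, 0.1612, 0.1664]
tool_rot: [0.589, -0.443, 0.408, -0.54]
ft_force: [0.9, -0.0, -2.0]
grip_width: 0.0596
```

Call:
jog_arm --pt "0 0 0 0 0 0 1" --pt "0 0 0 0 0 0 1"

```text
time: 21.78
position: [0.4723, 0.1602, 0.1673]
tool_rot: [0.589, -0.442, 0.407, -0.541]
ft_force: [0.2, -1.0, -1.6]
grip_width: 0.0592
```

```bash
python3 - <<'E'
from kin import *
o=log(); print(o["q"],o["position"],o["ft_force"],o["moment"],o["grip_width"])
for h in (.1,.03,.018,0):print(delta(*place(h),o))
c=cam("wrist","w11")
Pc=(cloud(c)-o["position"])@R.from_quat(o["tool_rot"]).as_matrix()+[0,.019,0]
px=np.array([0,-np.sin(E2),np.cos(E2)]); pz=np.array([0,-np.cos(E2),-np.sin(E2)]); B=np.stack([px,np.cross(pz,px),pz],1)
for v in (201,237,240,243,255,258,297,303,315): print(v,np.round(Pc[v,[270,325,370]]@B*1000,1).tolist())
E
```

```text
[ 0.1126  0.4723  1.7416 -0.0187  1.0104  1.4119] [0.4723 0.1602 0.1673] [ 0.2105 -0.9888 -1.5983] [-0.0848 -0.0018 -0.0395] 0.05920089471301073
(array([-1.23  , -0.5925, -0.4696]), array([-0.0032, -0.0059,  0.0012]))
(array([-1.5605, 53.172 , 44.3552]), array([-0.0032, -0.0059,  0.0012]))
(array([-1.6172, 62.3888, 52.0395]), array([-0.0032, -0.0059,  0.0012]))
(array([-1.7021, 76.214 , 63.5659]), array([-0.0032, -0.0059,  0.0012]))
201 [[46.9, 19.7, -7.4], [46.6, -1.3, -7.7], [46.7, -18.5, -7.6]]
237 [[43.7, 18.9, 6.2], [43.0, -1.2, 5.9], [43.4, -17.8, 6.1]]
240 [[40.2, 19.4, 5.7], [41.6, -1.2, 6.4], [41.9, -17.9, 6.6]]
243 [[38.6, 19.6, 6.2], [38.5, -1.3, 6.1], [39.0, -18.3, 6.4]]
255 [[13.2, 23.6, -0.4], [13.4, -1.4, -0.3], [14.1, -21.8, -0.0]]
258 [[10.3, 24.0, -0.2], [10.9, -1.4, 0.1], [11.2, -22.1, 0.2]]
297 [[-29.4, 28.8, 5.5], [-29.0, -1.6, 5.6], [-28.0, -26.3, 5.9]]
303 [[-186.6, 53.9, -37.3], [-61.1, -1.8, -0.5], [-245.3, -57.3, -54.5]]
315 [[-188.7, 53.1, -25.8], [-66.5, -1.8, 5.6], [-260.9, -58.4, -44.5]]
```

View pics/w11.png

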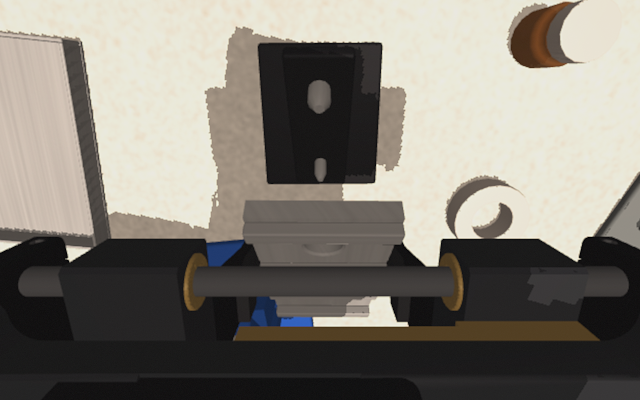

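The ribbed side is up in hand. The stand is clear ahead, with the thick pin at (319,97) and the thin pin at (320,168). Refining the seat from this close view.

```bash
python3 - <<'E'
from meas import *
B=np.stack([bx,by,bz],1); O=SEAT2-.007*bz
for f in ("w11",):
    c=dict(np.load(f+".npz")); t=(cloud(c).reshape(-1,3)-O)@B*1000
    t=t[(abs(t[:,0])<75)&(abs(t[:,1])<35)&(t[:,2]>-40)&(t[:,2]<30)]
    bed=t[(abs(t[:,2])<3)&(abs(t[:,1])<30)&(abs(t[:,0])<65)]
    q,n,ct=plane(bed,1.); n*=np.sign(n[2]); print(f,"bed",len(q),"n",n,"ct",ct,"z at 0",ct@n/n[2],"range",np.percentile(q,[.5,99.5],0).tolist())
    for xx in (-45,-10,15,50):
        b=q[abs(q[:,0]-xx)<5]; print("   y-mid at",xx,np.percentile(b[:,1],[.5,99.5]),np.percentile(b[:,1],[.5,99.5]).mean())
    for s,w in ((36,12),(-32,10)):
        a=t[(abs(t[:,0]-s)<w)&(abs(t[:,1])<12)&(t[:,2]>3)&(t[:,2]<21)]
        print("  pin",s,len(a),a.mean(0),np.percentile(a,[1,99],0).round(1).tolist())
        for lo,hi in((4,8),(8,12),(15,19)):
            b=a[(a[:,2]>lo)&(a[:,2]<hi)]; print("    ",lo,len(b),np.percentile(b,[1,99],0).round(1).tolist() if len(b) else 0)
E
```

```text
w11 bed 6357 n [-0.0011 -0.0021  1.    ] ct [12.7151  0.542  -1.142 ] z at 0 -1.15767536422303 range [[-56.14749847175937, -19.781999654475975, -2.1545775630884183], [58.943099856977945, 20.89002080377367, -0.17005937524051673]]
   y-mid at -45 [-19.4974  20.9052] 0.7038715678246916
   y-mid at -10 [-19.7328  20.6739] 0.4705686324332916
   y-mid at 15 [-19.6469  20.756 ] 0.5545656982563969
   y-mid at 50 [-19.9018  20.7978] 0.4480206446611632
  pin 36 536 [39.6449  0.6313 11.6919] [[33.6, -5.8, 3.2], [43.4, 7.4, 17.7]]
     4 95 [[36.6, -5.9, 4.1], [43.5, 7.5, 7.9]]
     8 130 [[33.7, -5.8, 8.1], [43.5, 7.3, 11.9]]
     15 135 [[33.5, -3.4, 15.1], [41.1, 4.8, 18.2]]
  pin -32 180 [-29.1934   0.6666  10.6221] [[-32.8, -3.6, 3.6], [-26.7, 5.0, 17.3]]
     4 49 [[-31.5, -3.6, 4.1], [-26.5, 5.0, 7.8]]
     8 51 [[-31.8, -3.6, 8.1], [-27.1, 4.9, 11.9]]
     15 30 [[-33.5, -1.8, 15.0], [-29.1, 2.6, 17.6]]
```

Call:
jog_arm --pt "-1 15 12 -0.003 -0.006 0.001 1" --pt "-2 32 27 -0.003 -0.006 0.001 1" --pt "-2.8 45 37 -0.003 -0.006 0.001 1" --pt "-2.8 53 44.3 -0.003 -0.006 0.001 1" --pt "-2.8 53 44.3 -0.003 -0.006 0.001 1" --pt "-2.8 53 44.3 -0.003 -0.006 0.001 1"

```text
time: 22.58
position: [0.5098, 0.1741, 0.1117]
tool_rot: [0.59, -0.441, 0.405, -0.542]
ft_force: [0.6, 0.1, -1.8]
grip_width: 0.0594
```

```bash
python3 - <<'E'
from kin import *
o=log(); print(o["q"],o["position"],o["ft_force"],o["moment"],o["grip_width"])
for h in (.03,.02,.01,0):print(delta(*place(h,0,.0012),o))
c=cam("wrist","w12")
E
```

```text
[ 0.1297  0.6015  1.6842 -0.0176  0.9401  1.424 ] [0.5098 0.1741 0.1117] [ 0.6289  0.0746 -1.826 ] [-0.0671  0.0053  0.0155] 0.059364182184167995
(array([ 0.1503,  1.1818, -0.0479]), array([-0.0019, -0.0005,  0.0008]))
(array([0.1406, 8.8544, 6.3655]), array([-0.0019, -0.0005,  0.0008]))
(array([ 0.1309, 16.527 , 12.7789]), array([-0.0019, -0.0005,  0.0008]))
(array([ 0.1211, 24.1995, 19.1923]), array([-0.0019, -0.0005,  0.0008]))
```

View pics/w12.png

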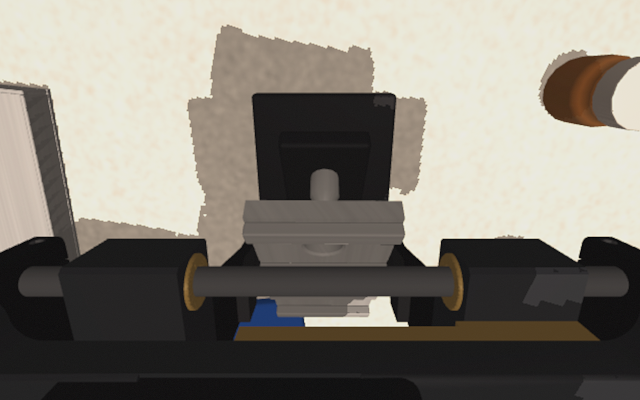

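Call:
jog_arm --pt "0.5 5 3 -0.002 0 0.001 1" --pt "0.5 9 6.4 -0.002 0 0.001 1" --pt "0.5 12 9 -0.002 0 0.001 1" --pt "0.5 15 11.5 -0.002 0 0.001 1" --pt "0.5 15 11.5 -0.002 0 0.001 1"

```text
time: 23.25
position: [0.5199, 0.1766, 0.0951]
tool_rot: [0.591, -0.441, 0.404, -0.541]
ft_force: [-0.5, -0.3, -2.6]
grip_width: 0.0591
```

```bash
python3 - <<'E'
from kin import *
o=log(); print(o["position"],o["ft_force"],o["moment"],o["grip_width"]); B=np.stack([bx,by,bz],1);print("F bed",B.T@o["ft_force"])
for h in (.012,.006,0):print(delta(*place(h,0,.0008),o))
c=cam("wrist","w13");c=cam("scene","s13")
cv2.imwrite("pics/s13c.png",cv2.resize(c["img"][150:250,320:440,::-1],None,fx=6,fy=6,interpolation=cv2.INTER_CUBIC))
E
```

```text
[0.5199 0.1766 0.0951] [-0.536  -0.2565 -2.5518] [-0.001   0.0463  0.0089] 0.05914253030125712
F bed [-1.9443 -0.0937 -1.7538]
(array([ 0.0893, -0.6279, -0.3257]), array([ 0.0004, -0.0005, -0.0002]))
(array([0.0884, 3.9669, 3.5329]), array([ 0.0004, -0.0005, -0.0002]))
(array([0.0875, 8.5616, 7.3914]), array([ 0.0004, -0.0005, -0.0002]))
```

View pics/w13.png

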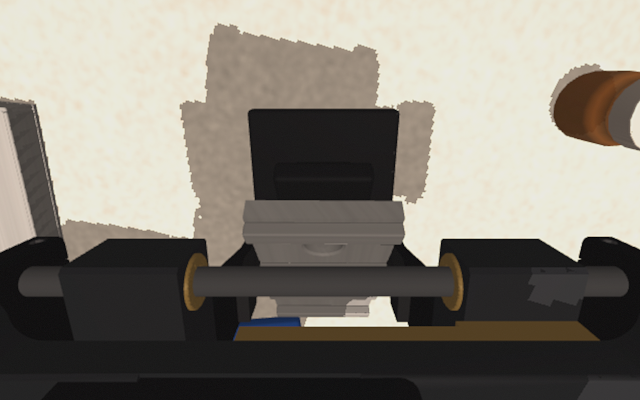

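No contact force at 11 mm above home, with the pin tips already in the holes. Continuing.

Call:
jog_arm --pt "0 2 2 0 0 0 1" --pt "0 4 3.5 0 0 0 1" --pt "0 6 5.2 0 0 0 1" --pt "0 6 5.2 0 0 0 1"

```text
time: 23.85
position: [0.5244, 0.1779, 0.0889]
tool_rot: [0.591, -0.441, 0.404, -0.541]
ft_force: [-0.3, -0.3, -2.5]
grip_width: 0.0597
```

```bash
python3 - <<'E'
from kin import *
o=log(); print(o["position"],o["ft_force"],o["moment"],o["grip_width"]); B=np.stack([bx,by,bz],1);print("F bed",B.T@o["ft_force"])
for h in (.004,0):print(delta(*place(h,0,.0008),o))
E
```

```text
[0.5244 0.1779 0.0889] [-0.2949 -0.2715 -2.5096] [-0.0848  0.0369 -0.0788] 0.0596829168461255
F bed [-1.7342 -0.1766 -1.8494]
(array([ 0.0905, -0.3497, -0.3889]), array([ 0.0001, -0.0005, -0.0002]))
(array([0.0898, 2.7142, 2.1826]), array([ 0.0001, -0.0005, -0.0002]))
```

Call:
jog_arm --pt "0 1 0.8 0 0 0 1" --pt "0 2 1.6 0 0 0 1" --pt "0 2.7 2.2 0 0 0 1" --pt "0 3.2 2.6 0 0 0 1" --pt "0 3.2 2.6 0 0 0 1"

```text
time: 24.48
position: [0.5264, 0.1785, 0.086]
tool_rot: [0.591, -0.441, 0.404, -0.541]
ft_force: [-1.8, -1.0, 1.3]
grip_width: 0.0594
```

```bash
python3 - <<'E'
from kin import *
o=log(); print(o["position"],o["ft_force"],o["moment"],o["grip_width"]); B=np.stack([bx,by,bz],1);print("F bed",B.T@o["ft_force"])
for h in (0,):print(delta(*place(h,0,.0008),o))
E
```

```text
[0.5264 0.1785 0.086 ] [-1.8122 -0.9547  1.2589] [-0.0948  0.2587  0.0358] 0.05940181855209406
F bed [-0.9234 -0.4007  2.1834]
(array([ 0.102 ,  0.0037, -0.1271]), array([ 0.0003, -0.0004, -0.0001]))
```

Call:
jog_arm --pt "0 0.6 0.5 0 0 0 1" --pt "0 1.2 1 0 0 0 1" --pt "0 1.2 1 0 0 0 1"

```text
time: 24.85
position: [0.5264, 0.1785, 0.0859]
tool_rot: [0.591, -0.442, 0.404, -0.541]
ft_force: [-3.7, -2.3, 11.0]
grip_width: 0.0596
```

Call:
jog_arm --pt "0 0 0 0 0 0 0.4" --pt "0 0 0 0 0 0 -0.2" --pt "0 0 0 0 0 0 -1" --pt "0 0 0 0 0 0 -1" --pt "0 0 0 0 0 0 -1" --pt "0 -15 0 0 0 0 -1" --pt "0 -40 0 0 0 0 -1" --pt "0 -80 0 0 0 0 -1" --pt "0 -130 0 0 0 0 -1" --pt "0 -160 0 0 0 0 -1" --pt "0 -160 0 0 0 0 -1"

```text
time: 26.22
position: [0.543, 0.1831, 0.2474]
tool_rot: [0.589, -0.439, 0.406, -0.543]
ft_force: [-0.0, -0.5, -0.7]
grip_width: 0.087
```

```bash
python3 - <<'E'
from kin import *
o=log(); print(o["q"],o["position"],o["ft_force"],o["grip_width"])
c=cam("wrist","w14");c=cam("top","t14");c=cam("scene","s14")
cv2.imwrite("pics/s14c.png",cv2.resize(c["img"][130:270,200:440,::-1],None,fx=3.3,fy=3.3,interpolation=cv2.INTER_CUBIC))
E
```

```text
[ 0.1374  0.4637  1.4777 -0.0135  1.2784  1.4249] [0.543  0.1831 0.2474] [-0.0495 -0.4859 -0.6791] 0.08703479686083539
```

View pics/w14.png

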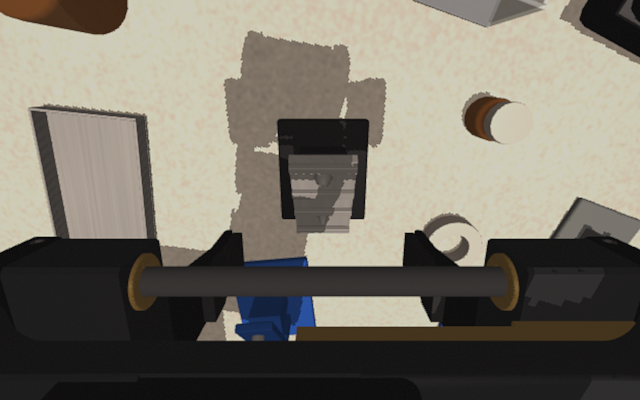

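View pics/s14c.png

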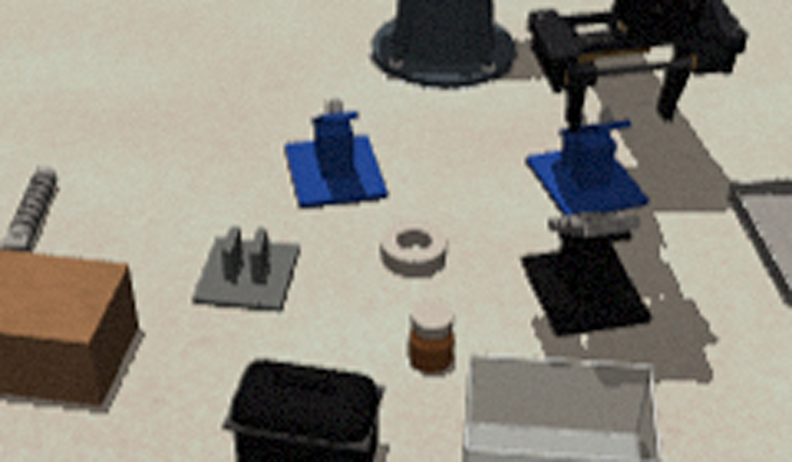

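The plate is on the stand, ribs up, at (323,190), with the thick pin showing in the uphill hole at (322,180). Checking seating numerically and comparing the other objects before and after.

```bash
python3 - <<'E'
from meas import *
B=np.stack([bx,by,bz],1); O=SEAT2+.0008*by-.007*bz
c=dict(np.load("w14.npz")); t=(cloud(c).reshape(-1,3)-O)@B*1000
t=t[(abs(t[:,0])<75)&(abs(t[:,1])<33)&(t[:,2]>-15)&(t[:,2]<35)]
for xx in (54,16,-16,-54,35,0,-35):
    a=t[(abs(t[:,0]-xx)<3)&(abs(t[:,1])>9)]; lo=a[a[:,1]<0];hi=a[a[:,1]>0]; print(xx,len(a),np.median(lo[:,2]) if len(lo) else 0,np.median(hi[:,2]) if len(hi) else 0)
a=t[t[:,2]>11.5]; q,n,ct=plane(a,1.); n*=np.sign(n[2]); print("rib plane",len(q),n,"deg",np.degrees(n[:2]),"z0",ct@n)
p=t[(t[:,2]>5)]; print("x range",np.percentile(p[:,0],[.5,99.5]),"y",np.percentile(p[:,1],[.5,99.5]))
u=proj(c,[O+36*.001*bx+.018*bz,O-32*.001*bx+.018*bz]); print(u)
cv2.imwrite("pics/w14c.png",cv2.resize(c["img"][110:250,260:400,::-1],None,fx=4.2,fy=4.2,interpolation=cv2.INTER_CUBIC))
a=np.load("top0.npz")["img"].astype(int);b=np.load("t14.npz")["img"].astype(int); d=(abs(a-b).max(2)>40).astype(np.uint8)*255
cv2.imwrite("pics/diff.png",d); b2=b[80:300,60:620,::-1]; cv2.imwrite("pics/t14.png",b2.astype(np.uint8))
E
```

```text
54 428 11.962751780015212 11.992742108076367
16 317 11.837685251379753 11.592890881814846
-16 266 11.6440439117562 11.80764829878634
-54 216 11.24547483537116 11.501525085158006
35 188 6.767943713043923 6.7440595070580915
0 129 6.511802661899167 6.610253566092411
-35 108 6.419674518048707 6.601622429258996
rib plane 1294 [-0.001  -0.0003  1.    ] deg [-0.0598 -0.0153] z0 12.512357408449095
x range [-57.703  59.144] y [-29.5076  29.7682]
[[322.1081 186.9921]
 [322.2085 224.9348]]
```

View pics/w14c.png

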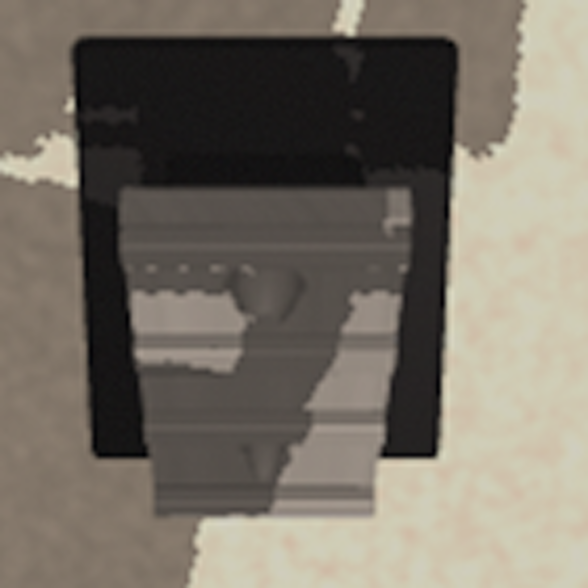

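View pics/diff.png

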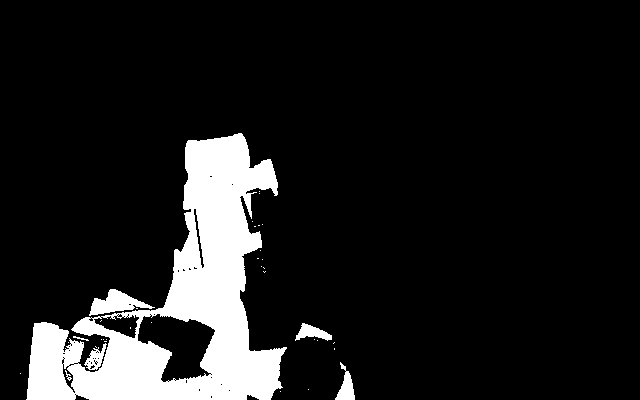

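```bash
python3 - <<'E'
from rig import *
print(hand_in()); o=get_obs(); print(o["time"],o["ft_force"])
E
```

```text
the job is handed in; nothing more can be done
None
the job is handed in; nothing more can be done
```

The plate is turned over and back on both pins of the black stand, ribbed side up, with its large hole on the thick pin. I gripped it by its long edges and stood it small-hole end down in the holder. I then regripped it from the ribbed side, lowered it square to the bed, pressed lightly (about 11 N) and let go. I handed it in about 26 s into the 59 s.

**Final checks:**
- **Seating:** The rib plane is parallel to the bed within about 0.4°, and both pins show in their holes. The plate sits centred on the stand within about 1 mm.
- **Other objects:** A before/after image difference shows nothing else moved, except where the arm itself hides the view. The gripper is open and clear of everything.

**What disagreed:**
- **Uphill side:** The description says the stand's uphill side is nearer the robot. All the cameras showed it facing away, and I worked from the images.
- **Height reading:** The last depth reading put the rib tops about 2 mm and the slab about 1.4 mm lower than a seated plate should read. The wrist camera read the bare bed about 1.2 mm low, so I put most of this down to depth bias. I took fully home from the contact force at the computed seat pose and the plate lying flat.
- **Joint limit:** One early move stopped at the last joint's range limit, reading -2.854 against the stated -2.85. I moved back off it straight away.

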